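# Change over the casseroles in a heated display case with a drop-down front glass

### The job

Change over the heated display case for the next service: pull its front glass fully down to the open stop, take out every casserole that is in the case and stand it upright on the black tray. Then set every fresh casserole from the counter down flat in a well of its own outline, round in round and square in square, keeping all casseroles upright. Last, push the glass back up until it is fully closed, and leave everything else on the counter where it stands.

Things in the scene. Friction and masses are not known exactly. Their poses are not given: they have to be found in the camera images.
- front_glass (a joint): front glass of the display case: steel-framed sloping pane 430 mm wide, 217 mm long, hinged on its lower edge. rad: 0 = fully closed (leaning back over the wells, 40 deg above level); grows as its top comes up, over and down to the front; 2.0 = open stop (25 deg above level, in front of the case). Stiff hinge, stays where left; 3 to 7 N at the bar move it.
- glass_hinge (a point): middle of the front glass's hinge line, fixed on the case 75 mm above the counter. z up; x points into the case, level and square to the hinge line; y along the hinge line. The glass turns in the x-z plane, from +x (closed) over the top towards -x (open).
- glass_bar (a point): middle of the glass's handle: black bar 12 mm thick, 340 mm long, parallel to the hinge line, a bracket at each end, free between; moves with the glass, 36 mm beyond its top edge, 30 mm off its outer face, 255 mm from the hinge line (47 deg above level when closed). Free from above both closed (261 mm above the counter, 40 mm above the case's roof) and open (155 mm).
- tray: black plastic tray on the counter for the spent casseroles, fixed, 350 mm (its x) by 140 mm (its y), rim 20 mm high, walls and floor 4 mm thick, room for three in a row along x. Origin: centre of its underside.
- well_round_1_c (a point): aluminium well plate, one of three, 115 mm square, in a row along the hinge line at 116 mm pitch, in any order; ROUND well 101 mm across, 12 mm deep. This point: middle of its floor, 48 mm above the counter, z up. The case's roof (top 222 mm above the counter) begins 66 mm behind the row; end walls 108 mm beyond the outer wells' middles.
- well_round_2_c (a point): aluminium well plate, one of three, 115 mm square, in a row along the hinge line at 116 mm pitch, in any order; ROUND well 101 mm across, 12 mm deep. This point: middle of its floor, 48 mm above the counter, z up. The case's roof (top 222 mm above the counter) begins 66 mm behind the row; end walls 108 mm beyond the outer wells' middles.
- well_square_c (a point): aluminium well plate, one of three, 115 mm square, in a row along the hinge line at 116 mm pitch, in any order; SQUARE well 89 x 89 mm, sides along x and y, 12 mm deep. This point: middle of its floor, 48 mm above the counter, z up. The case's roof (top 222 mm above the counter) begins 66 mm behind the row; end walls 108 mm beyond the outer wells' middles.
- fresh_round_1_c (a point): fresh casserole, dark stoneware, ROUND, one rigid piece with its lid: body 94 mm across, 42 mm tall; domed lid to 50 mm; steel knob on its middle, round head 29 mm across from 66 to 80 mm above the underside (grip the head). About 0.4 kg. This point: on its axis, 40 mm above its underside. At the start on the counter, or absent.
- fresh_round_2_c (a point): fresh casserole, dark stoneware, ROUND, one rigid piece with its lid: body 94 mm across, 42 mm tall; domed lid to 50 mm; steel knob on its middle, round head 29 mm across from 66 to 80 mm above the underside (grip the head). About 0.4 kg. This point: on its axis, 40 mm above its underside. At the start on the counter, or absent.
- fresh_square_c (a point): fresh casserole, dark stoneware, SQUARE, one rigid piece with its lid: body 82 x 82 mm (along x, y), 42 mm tall; lid to 49 mm; steel knob on its middle, square head 28 x 28 mm (along x, y) from 66 to 80 mm above the underside (grip the head). About 0.4 kg. This point: on its axis, 40 mm above its underside. At the start on the counter, or absent.
- spent_round_1_c (a point): spent casserole, dark stoneware, ROUND, one rigid piece with its lid: body 94 mm across, 42 mm tall; domed lid to 50 mm; steel knob on its middle, round head 29 mm across from 66 to 80 mm above the underside (grip the head). About 0.4 kg. This point: on its axis, 40 mm above its underside. At the start in well_round_1, or absent; looks like the fresh ones.
- spent_round_2_c (a point): spent casserole, dark stoneware, ROUND, one rigid piece with its lid: body 94 mm across, 42 mm tall; domed lid to 50 mm; steel knob on its middle, round head 29 mm across from 66 to 80 mm above the underside (grip the head). About 0.4 kg. This point: on its axis, 40 mm above its underside. At the start in well_round_2, or absent; looks like the fresh ones.
- spent_square_c (a point): spent casserole, dark stoneware, SQUARE, one rigid piece with its lid: body 82 x 82 mm (along x, y), 42 mm tall; lid to 49 mm; steel knob on its middle, square head 28 x 28 mm (along x, y) from 66 to 80 mm above the underside (grip the head). About 0.4 kg. This point: on its axis, 40 mm above its underside. At the start in well_square, or absent; looks like the fresh ones.
- salt: steel salt shaker, 38 mm across, 70 mm tall, standing among the fresh casseroles; bystander. Origin: centre of its underside.
- pepper_mill: dark wooden pepper mill, 52 mm across, 125 mm tall; bystander. Origin: centre of its underside.
- cup: white cup 80 mm across, 90 mm tall; bystander. Origin: centre of its underside.
- jar: glass jar 72 mm across, 100 mm tall; bystander. Origin: centre of its underside.
- serving_spoon: steel serving spoon 240 mm long, lying flat; bystander. Origin: on its underside, near its middle.
- bowl: white bowl 130 mm across, 50 mm tall; bystander. Origin: centre of its underside.
Things that resemble listed ones, but are neither listed nor needed, are in the scene too. What is shaped like the part that bears fresh_round_1_c but green or red is not meant.

How it is judged:
By the outcome, as a careful person would: the job done as asked, in the order asked, and still so for the second after the job is handed in, with the robot touching nothing.
Of spent_round_1, spent_round_2, spent_square only 2 to 3 are there at a start; the rules pass over those that are not, and their reading is None.
Of fresh_round_1, fresh_round_2, fresh_square only 2 to 3 are there at a start; the rules pass over those that are not, and their reading is None.
At some moment in a run one of fresh_round_1, fresh_round_2, fresh_square may be knocked a few centimetres aside while the robot is not near it.
Once in a run the grip may slacken for a moment while it holds something.
It also fails if it takes over 210 s, if anything falls off the work surface, if the arm or the gripper's body presses on something with over 40 N, if the wrist force passes 120 N, or if a joint passes its speed limit or range.

### The arm

A 6-joint arm with a two-finger parallel gripper is mounted at the origin on the work surface. World frame = base frame: x ahead of the robot, y to its left, z up, the work surface at z = 0. Lengths are in m, angles in rad, forces in N, time in s.
With the tool pointing down it reaches from about 0.375 to 0.925 m from the base axis. Payload 5.7 kg.
Tool frame: the origin (TCP) lies at the very end of the fingers, on their centre line; the grasp point (between the pads) lies 19 mm behind it (r.grasp_offset is the distance from the TCP to the grasp point, in m); z points along the fingers, y is the line along which they close (so a half turn about z gives the same grasp; the last joint's range is limited). The gripper opens to 88 mm and grips with 3 to 60 N. Pads are 20 mm wide; open, the fingers measure 115 mm over their backs; the gripper's body (75 mm by 178 mm) begins 61 mm behind the grasp point.
Start: joints at [-1.288, 0.359, 1.51, -0, 1.272, -0.115], TCP at [0.232, -0.553, 0.223] pointing down, gripper open.
Joint ranges: [-2.97, 2.97], [-1.01, 2.36], [0.21, 2.38], [-0.96, 4.11], [0.2, 2.71], [-2.98, 2.98]. Speed limits (rad/s): [2.39, 2.39, 3.14, 3.14, 3.14, 3.14].

### API

Orientations are given as a rotation vector (axis times angle).
In Python, from rig import r gives the robot as it stands.
- The arm moves only by the shell command python3 -m crank 'ROWS'. ROWS is JSON, a list of rows, each a list of 3 entries, a list of its own where there are three numbers: the closure, from 0 (fully open) to 1 (shut), then the shift along the tool's x, y, z in cm, then the turn, a rotation vector about the tool's x, y, z in degrees. A call has 1 to 20 rows; each row shifts and turns the commanded pose from where the row before left it, along the tool's axes as they then stand; what a row does not reach is not made up. A row lasts 1/8 s, in which the tool goes at most 62.5 mm and 10.7 degrees, less where a joint would pass 70% of its speed; a pose out of reach is approached as far as the arm can. A call with a gripper value outside its range is refused whole. The fingers move at their own pace and stop on an object; the grip force is fixed at half the most. Time passes only in rows, so rows that do not move let the fingers close. It gives the time, the measured TCP pose, the force, the opening and the grip force at its end, in the units of the state.
- r.get_obs(): the state, without advancing time (a new reading comes with each control period).
- r.read_camera(name): name is "scene" or "top" or "wrist"; returns a dict with "pixels" (400x640x3 uint8, red, green, blue), "range_z" (400x640 float32, m along the optical axis (not along the pixel's ray), 0 where there is no reading), "K" (3x3 intrinsics, pixels), "rvec" (rotation vector, rad) and "tvec" (3), from world to camera coordinates, as OpenCV has them; the wrist camera has in their place "tool_from_camera" (4x4, takes a point from camera to tool coordinates, whose origin is the TCP and whose axes are the flange's). Camera axes: x right, y down, z forward; pixel columns grow to the right and rows downward; lengths in m; the calibration is good to about 2 mm. A picture is of the moment at which its call begins: read the wrist's pose just before it.
- r.job_done(): hands the job in; it is judged then, once.
Trained networks look in a picture, given as the dict that the camera call returned (one of the last four; its "shot" number tells which), for a name from the list of things; names that differ only in an ending like _2 or _b are one class to them, and where a whole thing is asked for, a point or a joint stands for the part that bears it (a point fixed in the world has none). Each returns a list of dicts, best first, with "conf" (0 to 1); they miss things now and then, are a little off and sometimes report something else, mostly with a low value. They report only what shows in the picture. A call takes as long as a camera call. They do not tell look-alikes from the thing itself.
- r.search_frame(target, picture): "location" ([x, y, z] in m, in the coordinates of the camera as it stood for that picture, good to about 4 mm: the middle of the surface that is visible of it).
- r.silhouettes(target, picture): "mask" (400x640 bool, what is visible of it).
The state is a dict: "clock": time; "joints": joint angles; "qd": joint speeds; "effort": joint torques, N m; "position": TCP position; "ee_rot": TCP orientation; "wrist_force": force on the tool from outside, world axes, zero at the start; "wrist_torque": the same for the moment, N m; "finger_gap": finger opening in m; "gripper_force": force on a finger pad.
Only numpy, scipy, OpenCV 4.12 (cv2) and the standard library are available. Lean on these libraries where they do the work, as an engineer would, in place of code of your own. Each camera call takes 0.05 s, during which the arm holds its last target. There are 200 camera calls.

## Working session

There is one attempt and no reset: what is moved stays moved. The work goes in short steps, Python scripts to look and compute and a shell command to move; the robot and the scene stay as the last step left them, time stands still between calls to the robot, and variables do not carry over. Pictures are saved under pics/ and viewed, at most 14 in all, crops included, and the job is handed in when it is done.

```bash
ls; mkdir -p pics; cat > h.py <<'E'
import numpy as np,cv2
from rig import r
from scipy.spatial.transform import Rotation as R
def pose():
    o=r.get_obs(); T=np.eye(4); T[:3,:3]=R.from_rotvec(o['ee_rot']).as_matrix(); T[:3,3]=o['position']; return T
def shot(n):
    T=pose(); p=r.read_camera(n)
    if n=='wrist': W=T@np.array(p['tool_from_camera'])
    else:
        W=np.eye(4); Rm=cv2.Rodrigues(np.array(p['rvec'],float))[0]; W[:3,:3]=Rm.T; W[:3,3]=-Rm.T@np.array(p['tvec']).ravel()
    p['W']=W; return p
def save(p,f): cv2.imwrite('pics/'+f,p['pixels'][:,:,::-1])
def cloud(p):
    z=p['range_z']; K=p['K']; v,u=np.indices(z.shape)
    c=np.stack([(u-K[0,2])/K[0,0]*z,(v-K[1,2])/K[1,1]*z,z],-1)
    w=c@p['W'][:3,:3].T+p['W'][:3,3]; w[z<=0]=np.nan; return w
def px(p,w):
    c=np.linalg.inv(p['W'])@np.append(w,1); q=p['K']@c[:3]; return (q[:2]/q[2]).round().astype(int)
def find(p,n,k=6):
    out=[]
    for d in r.search_frame(n,p)[:k]:
        w=(p['W']@np.append(d['location'],1))[:3]; out.append((round(d['conf'],2),w.round(3).tolist(),px(p,w).tolist()))
    return out
E
python3 - <<'E'
from h import *
print(r.get_obs())
for c in ('top','scene'):
    p=shot(c); save(p,c+'0.png'); print(c,p['W'].round(2).tolist())
    for n in ['front_glass','glass_bar','tray','fresh_round_1_c','fresh_square_c','well_round_1_c','well_square_c','salt','pepper_mill','cup','jar','bowl','serving_spoon']:
        print(n,find(p,n))
E
```

```text
pics
{'clock': 0.0, 'joints': array([-1.28807545e+00,  3.59459857e-01,  1.51138456e+00, -1.26227224e-05,
        1.27249019e+00, -1.15111519e-01]), 'qd': array([ 0.00110833,  0.00252075,  0.0003288 , -0.00137864,  0.00193344,
       -0.00054828]), 'effort': array([-2.95635051e-03, -5.15382814e+01, -2.70728159e+01,  6.72887452e-02,
        3.48803576e-02, -1.23030964e-04]), 'position': array([ 0.23224944, -0.55251096,  0.22185468]), 'ee_rot': array([-3.07794281e+00, -6.20463667e-01,  2.47785508e-04]), 'wrist_force': array([ 0.58213942, -0.35993345,  0.3136039 ]), 'wrist_torque': array([-0.06634372, -0.04349746, -0.00948423]), 'gripper_force': 0.0, 'finger_gap': 0.08808624259704055}
top [[0.0, -0.98, 0.2, 0.24], [-1.0, -0.0, 0.01, 0.08], [-0.01, -0.2, -0.98, 1.5], [0.0, 0.0, 0.0, 1.0]]
front_glass [(0.97, [0.507, -0.256, 0.164], [444, 205])]
glass_bar [(0.66, [0.508, -0.253, 0.167], [443, 204])]
tray [(0.93, [0.528, 0.145, 0.007], [298, 208])]
fresh_round_1_c [(0.81, [0.184, 0.328, 0.048], [230, 326]), (0.61, [0.635, 0.299, 0.045], [246, 171]), (0.61, [0.783, 0.165, 0.044], [291, 124])
[... 819 characters left out ...]
257, 0.172], [194, 222])]
fresh_round_1_c [(0.84, [0.654, 0.298, 0.044], [392, 253]), (0.61, [0.804, 0.158, 0.045], [361, 302]), (0.59, [0.202, 0.327, 0.045], [360, 166]), (0.29, [0.546, -0.261, 0.17], [192, 223])]
fresh_square_c [(0.8, [0.559, 0.355, 0.045], [400, 228])]
well_round_1_c [(0.54, [0.663, -0.261, 0.061], [199, 281])]
well_square_c []
salt [(0.59, [0.502, 0.264, 0.043], [367, 220])]
pepper_mill [(0.64, [0.327, 0.237, 0.065], [346, 184])]
cup [(0.65, [0.664, 0.422, 0.07], [435, 243])]
jar [(0.68, [0.332, 0.359, 0.072], [380, 179])]
bowl [(0.83, [0.502, 0.526, 0.024], [442, 214]), (0.34, [0.784, -0.04, 0.013], [286, 315])]
serving_spoon [(0.78, [0.785, -0.038, 0.014], [287, 315])]
```

```bash
python3 - <<'E'
import cv2
t=cv2.imread('pics/top0.png');s=cv2.imread('pics/scene0.png')
cv2.imwrite('pics/t1.png',cv2.resize(t[90:350,140:540],(800,520),interpolation=2))
cv2.imwrite('pics/s1.png',cv2.resize(s[130:340,120:470],(800,480),interpolation=2))
E
```

```text
(no output)
```

View pics/t1.png

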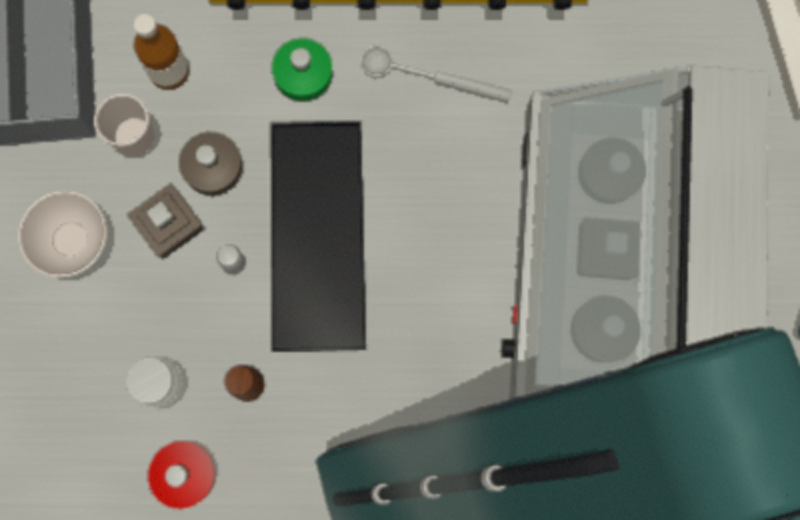

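View pics/s1.png

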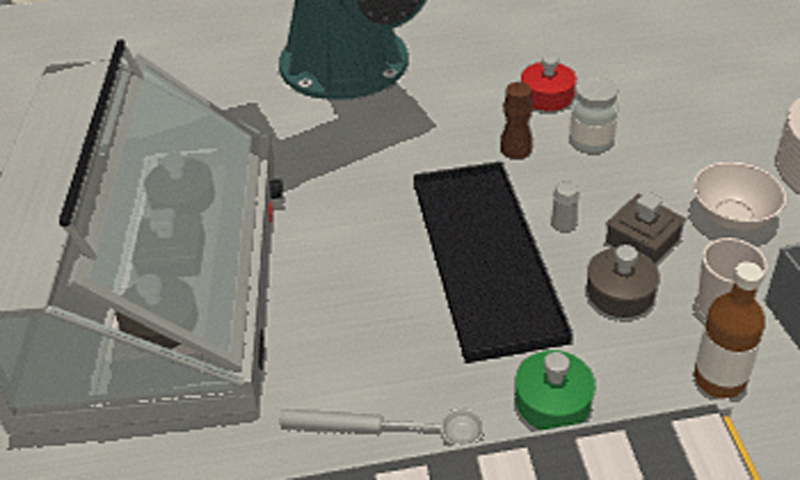

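```bash
cat >> h.py <<'E'
def go(w,yaw=None,T=None):
    """tool-frame shift (cm) & turn to world point w (TCP), yaw = world angle of tool y (mod pi), tool down"""
    T=pose() if T is None else T
    s=(T[:3,:3].T@(np.array(w)-T[:3,3])*100).round(2)
    cur=np.degrees(np.arctan2(T[1,1],T[0,1])); out=dict(shift_cm=s.tolist(),yaw=round(cur,1))
    if yaw is not None:
        d=(yaw-cur+90)%180-90; x=np.radians(cur+d)
        y=np.array([np.cos(x),np.sin(x),0]); z=np.array([0,0,-1.]); D=np.stack([np.cross(y,z),y,z],1)
        out['turn_deg']=np.degrees(R.from_matrix(T[:3,:3].T@D).as_rotvec()).round(1).tolist()
        out['shift_after_turn']=(D.T@(np.array(w)-T[:3,3])*100).round(2).tolist()
    return out
E
python3 - <<'E'
from h import *
for c in ('top','scene'):
    p=shot(c); w=cloud(p); g=p['pixels'].astype(int).max(2)
    m=(g<60)&(w[...,2]>.245)&(w[...,2]<.285)&(w[...,0]>.25)&(w[...,0]<.9)&(w[...,1]<-.2)&(w[...,1]>-.5)
    q=w[m]; 
    if len(q)>20:
        q=q[np.abs(q[:,1]-np.median(q[:,1]))<.04]
        a,b=np.polyfit(q[:,0],q[:,1],1); q=q[np.abs(q[:,1]-a*q[:,0]-b)<.012]; a,b=np.polyfit(q[:,0],q[:,1],1)
        print(c,len(q),'x',q[:,0].min(),q[:,0].max(),'line',a,b,'z',np.median(q[:,2]),q[:,2].max())
    m=(g<60)&(w[...,2]<.03)&(w[...,2]>-.01)&(abs(w[...,0]-.54)<.25)&(abs(w[...,1]-.145)<.13)
    print('tray',cv2.minAreaRect(w[m][:,:2].astype(np.float32)))
    for n in('spent_round_1_c','spent_square_c','well_round_1_c'): print(n,find(p,n))
    # well row: depth through glass?
    for u,v in [(446,175),(450,171),(445,213),(448,211),(442,254),(446,252)]:
        if c=='top': print(u,v,w[v,u].round(3))
E
```

```text
top 136 x 0.34331221781006105 0.6627482861843929 line -0.09295039916721871 -0.27277588625931337 z 0.28366919259447887 0.28496809612596485
tray ((0.5035430788993835, 0.17181971669197083), (0.4055335521697998, 0.1966785341501236), 1.9988964796066284)
spent_round_1_c []
spent_square_c []
well_round_1_c []
446 175 [ 0.589 -0.265  0.17 ]
450 171 [ 0.597 -0.273  0.181]
445 213 [ 0.483 -0.256  0.175]
448 211 [ 0.487 -0.262  0.181]
442 254 [ 0.374 -0.243  0.172]
446 252 [ 0.379 -0.252  0.177]
scene 47 x 0.33896378787577475 0.6716830940884084 line -0.09035659997157652 -0.2720231337264975 z 0.2839299908117846 0.2849246199379927
tray ((0.5094680786132812, 0.16727615892887115), (0.39923426508903503, 0.19956177473068237), 2.6156656742095947)
spent_round_1_c [(0.46, [0.652, -0.298, 0.091], [183, 273])]
spent_square_c []
well_round_1_c [(0.56, [0.663, -0.26, 0.058], [199, 282])]
```

```bash
python3 - <<'E'
from h import *
for c in ('top','scene'):
    p=shot(c); w=cloud(p); g=p['pixels'].astype(int).max(2)
    m=(g<70)&(w[...,2]>.24)&(w[...,2]<.4)&(w[...,0]>.3)&(w[...,0]<.8)&(w[...,1]<-.1)&(w[...,1]>-.5)
    q=w[m]; print(np.percentile(q,[2,25,50,75,98],axis=0).round(3).tolist())
    md=r.silhouettes('glass_bar',p)[0]['mask']; q=w[md]; q=q[~np.isnan(q[:,0])]
    # glass plane fit
    A=np.c_[q[:,0],q[:,1],np.ones(len(q))]; s=np.ones(len(q),bool)
    for _ in range(8):
        k=np.linalg.lstsq(A[s],q[s,2],rcond=None)[0]; e=A@k-q[:,2]; s=abs(e)<.008
    n=np.array([-k[0],-k[1],1]); n/=np.linalg.norm(n)
    print('plane',k.round(3),s.sum(),len(s),'tilt',np.degrees(np.arccos(n[2])),'dir',np.degrees(np.arctan2(k[1],k[0])), 'zrange',np.percentile(q[s,2],[1,99]))
    print(cv2.minAreaRect(q[s][:,:2].astype(np.float32)))
    d=(w-[0,0,0])@n-k[2]*n[2]
    m=(d>.018)&(d<.045)&(g<70)&(w[...,0]>.28)&(w[...,0]<.75)&(w[...,1]<-.2)&(w[...,1]>-.45)&(w[...,2]>.2)
    q=w[m]; a,b=np.polyfit(q[:,0],q[:,1],1); t=np.abs(q[:,1]-a*q[:,0]-b)<.012; q=q[t];a,b=np.polyfit(q[:,0],q[:,1],1)
    print('bar',len(q),np.percentile(q,[0,50,100],axis=0).round(3).tolist(),a,b)
    # case front edge / roof: roof z
    m=(abs(w[...,2]-.222)<.006)&(w[...,0]>.2)&(w[...,0]<.8)&(w[...,1]<-.33); q=w[m]
    print('roof',len(q),cv2.minAreaRect(q[:,:2].astype(np.float32)) if len(q) else 0)
E
```

```text
[[0.348, -0.336, 0.28], [0.42, -0.327, 0.284], [0.499, -0.319, 0.286], [0.582, -0.312, 0.288], [0.66, -0.304, 0.291]]
plane [-0.097 -1.087 -0.059] 9582 10624 tilt 47.509347613800074 dir -95.10419135967425 zrange [0.07883253 0.23716212]
((0.5033693313598633, -0.244355708360672), (0.15267853438854218, 0.4272037446498871), 84.82450103759766)
bar 525 [[0.341, -0.338, 0.278], [0.499, -0.319, 0.286], [0.668, -0.3, 0.293]] -0.08968728892218289 -0.2744655130631673
roof 4859 ((0.4596136510372162, -0.42980846762657166), (0.5366579294204712, 0.26092982292175293), 23.21756935119629)
[[0.337, -0.337, 0.281], [0.442, -0.329, 0.285], [0.532, -0.322, 0.287], [0.611, -0.314, 0.288], [0.667, -0.303, 0.29]]
plane [-0.098 -1.093 -0.06 ] 7288 7957 tilt 47.64991241046441 dir -95.11796050810001 zrange [0.07997559 0.23766732]
((0.49757060408592224, -0.2443748116493225), (0.1519002616405487, 0.4457668960094452), 84.90363311767578)
bar 394 [[0.327, -0.34, 0.28], [0.532, -0.322, 0.287], [0.67, -0.3, 0.291]] -0.0898147745626993 -0.27434584570266246
roof 3946 ((0.4642082452774048, -0.4139924943447113), (0.522494912147522, 0.2845771312713623), 22.38553237915039)
```

```bash
cat > geo.py <<'E'
import numpy as np
H=np.array([.516,-.172,.075]); a=np.radians(-95.1)
X=np.array([np.cos(a),np.sin(a),0]); L=np.array([-X[1],X[0],0])
def bar(deg): t=np.radians(deg); return H+.255*(np.cos(t)*X+np.sin(t)*np.array([0,0,1]))
E
python3 - <<'E'
from h import *; from geo import *
print(pose().round(3).tolist()); print(go([.503,-.32,.36],84.9)); print(bar(54.4))
D=None
# arc steps in case coordinates (forward = -X, up z), 20 rows, from 54.4
for n,t in((18,np.linspace(54.4,161.6,19)),):
    P=np.array([[-25.5*np.cos(np.radians(x)),25.5*np.sin(np.radians(x))] for x in t]); print(np.diff(P,axis=0).round(2).tolist())
E
```

```text
[[0.922, 0.387, -0.0, 0.232], [0.387, -0.922, 0.0, -0.553], [0.0, -0.0, -1.0, 0.223], [0.0, 0.0, 0.0, 1.0]]
{'shift_cm': [33.98, -11.01, -13.73], 'yaw': np.float64(-67.2), 'turn_deg': [-0.0, 0.0, 27.9], 'shift_after_turn': [24.88, -25.63, -13.73]}
[ 0.50280441 -0.31985369  0.28234069]
[[2.23, 1.43], [2.37, 1.19], [2.48, 0.94], [2.56, 0.67], [2.62, 0.41], [2.65, 0.13], [2.65, -0.14], [2.62, -0.42], [2.56, -0.69], [2.47, -0.95], [2.36, -1.2], [2.22, -1.44], [2.06, -1.66], [1.88, -1.87], [1.68, -2.05], [1.45, -2.21], [1.22, -2.35], [0.97, -2.47]]
```

```bash
python3 -m crank '[[0.5,[0,0,-4.6],[0,0,9.3]],[0.5,[0,0,-4.6],[0,0,9.3]],[0.5,[0,0,-4.5],[0,0,9.3]],[0.5,[4.15,-4.27,0],[0,0,0]],[0.5,[4.15,-4.27,0],[0,0,0]],[0.5,[4.15,-4.27,0],[0,0,0]],[0.5,[4.15,-4.27,0],[0,0,0]],[0.5,[4.15,-4.27,0],[0,0,0]],[0.5,[4.13,-4.28,0],[0,0,0]],[0.5,[0,0,0],[0,0,0]],[0.5,[0,0,0],[0,0,0]]]'
python3 - <<'E'
from h import *; from geo import *
p=shot('wrist'); save(p,'w1.png')
print(go([.503,-.32,.263],84.9)); w=cloud(p); g=p['pixels'].astype(int).max(2)
m=(g<70)&(abs(w[...,2]-.284)<.012); q=w[m]; a,b=np.polyfit(q[:,0],q[:,1],1); print(len(q),np.percentile(q,[0,50,100],axis=0).round(3).tolist(),a,b,'y at .503',a*.503+b)
E
```

```text
clock: 3.38
position: [0.5028, -0.3201, 0.3595]
ee_rot: [3.138, -0.139, -0.001]
wrist_force: [-1.0, -0.3, 0.6]
finger_gap: 0.0437
gripper_force: 0.0
{'shift_cm': [0.07, -0.07, 9.66], 'yaw': np.float64(-95.1), 'turn_deg': [0.0, 0.0, -0.0], 'shift_after_turn': [0.06, -0.07, 9.66]}
4657 [[0.374, -0.34, 0.282], [0.556, -0.326, 0.288], [0.657, -0.305, 0.291]] -0.08749567219926384 -0.277246165701462 y at .503 -0.3212564888176917
```

View pics/w1.png

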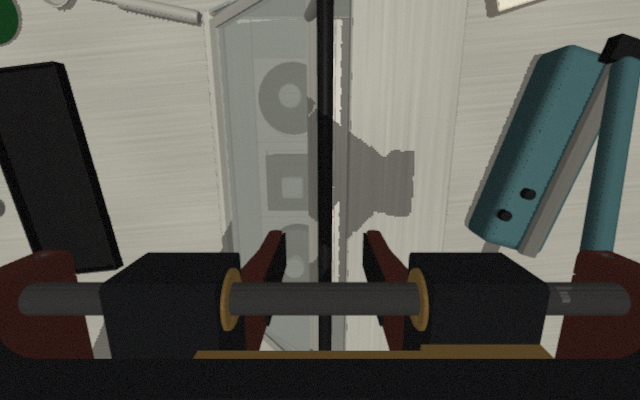

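The bar runs at column 325, centred between the fingers; three knobs are visible behind the glass at (290,95), (292,187) and (295,265).

```bash
python3 -m crank '[[0.5,[0,0,4.8],[0,0,0]],[0.5,[0,0,4.8],[0,0,0]],[0.8,[0,0,0],[0,0,0]],[0.8,[0,0,0],[0,0,0]],[0.8,[0,0,0],[0,0,0]]]'
python3 -m crank '[[0.8,[0,-2.23,-1.43],[0,0,0]],[0.8,[0,-2.37,-1.19],[0,0,0]],[0.8,[0,-2.48,-0.94],[0,0,0]],[0.8,[0,-2.56,-0.67],[0,0,0]],[0.8,[0,-2.62,-0.41],[0,0,0]],[0.8,[0,-2.65,-0.13],[0,0,0]],[0.8,[0,-2.65,0.14],[0,0,0]],[0.8,[0,-2.62,0.42],[0,0,0]],[0.8,[0,-2.56,0.69],[0,0,0]],[0.8,[0,-2.47,0.95],[0,0,0]],[0.8,[0,-2.36,1.2],[0,0,0]],[0.8,[0,-2.22,1.44],[0,0,0]]]'
```

```text
clock: 4.05
position: [0.504, -0.3214, 0.2662]
ee_rot: [3.136, -0.141, 0.005]
wrist_force: [-0.6, 0.2, 0.4]
finger_gap: 0.0191
gripper_force: 0.0
clock: 5.55
position: [0.5312, -0.0231, 0.2652]
ee_rot: [3.137, -0.14, 0.008]
wrist_force: [1.2, -2.8, 0.5]
finger_gap: 0.0175
gripper_force: 1.3
```

```bash
python3 -m crank '[[0.8,[0,-2.06,1.66],[0,0,0]],[0.8,[0,-1.88,1.87],[0,0,0]],[0.8,[0,-1.68,2.05],[0,0,0]],[0.8,[0,-1.45,2.21],[0,0,0]],[0.8,[0,-1.22,2.35],[0,0,0]],[0.8,[0,-0.97,2.47],[0,0,0]],[0.8,[0,-0.4,0.3],[0,0,0]],[0.8,[0,-0.3,0],[0,0,0]],[0.8,[0,0,0],[0,0,0]]]'
```

```text
clock: 6.68
position: [0.5384, 0.0706, 0.1347]
ee_rot: [3.129, -0.136, 0.0]
wrist_force: [-2.1, -22.1, -3.6]
finger_gap: 0.0178
gripper_force: 11.1
```

```bash
python3 -m crank '[[0.7,[0,0.5,0],[0,0,0]],[0.5,[0,0,0],[0,0,0]],[0.5,[0,0,0],[0,0,0]],[0.5,[0,0,-5],[0,0,0]],[0.5,[0,0,-6],[0,0,0]],[0.5,[0,6,-6],[0,0,0]],[0.5,[0,6,-6],[0,0,0]],[0.5,[0,6,-3],[0,0,0]],[0.5,[0,3,0],[0,0,0]],[0.5,[0,0,0],[0,0,0]],[0.5,[0,0,0],[0,0,0]]]'
python3 - <<'E'
from h import *; from geo import *
for c in('wrist','top'):
    p=shot(c); save(p,c+'2.png'); w=cloud(p); g=p['pixels'].astype(int).max(2)
    m=(g<70)&(w[...,2]>.14)&(w[...,2]<.19)&(abs(w[...,1]-.069)<.03)&(abs(w[...,0]-.53)<.2); q=w[m]
    if len(q)>9: a,b=np.polyfit(q[:,0],q[:,1],1); print('bar',len(q),np.percentile(q,[0,50,100],axis=0).round(3).tolist(),a,b)
    if c=='top' and len(q): print('minarea',cv2.minAreaRect(q[:,:2].astype(np.float32)))
    print('expected',bar(161.6))
    for n in('spent_round_1_c','spent_square_c','tray'): print(n,find(p,n))
    m=(w[...,2]>.119)&(w[...,2]<.14)&(w[...,0]>.3)&(w[...,0]<.8)&(w[...,1]<-.2)&(w[...,1]>-.36)
    k,l,st,ce=cv2.connectedComponentsWithStats(m.astype(np.uint8))
    for i in range(1,k):
        if st[i,4]>12: q=w[l==i]; print('knob',st[i,4],((q.min(0)+q.max(0))/2).round(4),(q.max(0)-q.min(0)).round(3))
E
```

```text
clock: 8.05
position: [0.5223, -0.1016, 0.3599]
ee_rot: [-3.137, 0.139, 0.001]
wrist_force: [-0.1, 0.4, 0.2]
finger_gap: 0.0437
gripper_force: 0.0
bar 2334 [[0.451, 0.047, 0.154], [0.59, 0.061, 0.162], [0.704, 0.079, 0.166]] -0.08845175630266713 0.11289873405945236
expected [0.53750916 0.06900547 0.1554905 ]
spent_round_1_c [(0.81, [0.618, -0.28, 0.093], [449, 97])]
spent_square_c [(0.97, [0.505, -0.267, 0.09], [439, 180])]
tray [(0.76, [0.578, 0.159, 0.009], [166, 152])]
knob 16 [ 0.7248 -0.2513  0.1211] [0.002 0.011 0.004]
knob 487 [ 0.615  -0.2863  0.1253] [0.029 0.027 0.012]
knob 490 [ 0.4997 -0.2761  0.1249] [0.029 0.029 0.012]
bar 445 [[0.356, 0.05, 0.151], [0.5, 0.072, 0.16], [0.698, 0.088, 0.168]] -0.09476100988995466 0.11807921337584913
minarea ((0.5272220373153687, 0.06835027039051056), (0.011744704097509384, 0.34378066658973694), 84.85102081298828)
expected [0.53750916 0.06900547 0.1554905 ]
spent_round_1_c [(0.56, [0.807, 0.051, 0.006], [329, 121]), (0.44, [0.62, -0.247, 0.093], [433, 171])]
spent_square_c [(0.77, [0.495, -0.294, 0.088], [451, 214]), (0.61, [0.534, -0.016, 0.148], [354, 196]), (0.5, [0.531, 0.521, 0.019], [172, 206]), (0.38, [0.699, 0.434, 0.048], [201, 150])]
tray [(0.57, [0.538, 0.148, 0.005], [297, 205])]
knob 75 [ 0.3829 -0.2665  0.1275] [0.025 0.026 0.013]
```

View pics/wrist2.png

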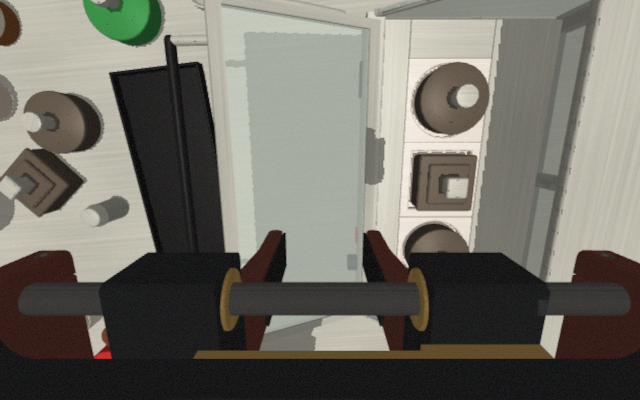

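```bash
python3 -m crank '[[0,[2.2,2,0],[0,0,-10]],[0,[0,2,0],[0,0,-10]],[0,[0,2,0],[0,0,-10]],[0,[0,0,0],[0,0,-10]],[0,[0,0,0],[0,0,-10]],[0,[0,0,0],[0,0,-10]],[0,[0,0,0],[0,0,-10]],[0,[0,0,0],[0,0,-10]],[0,[0,0,0],[0,0,-10]],[0,[0,0,0],[0,0,0]],[0,[0,0,0],[0,0,0]]]'
python3 - <<'E'
from h import *; from geo import *
print(r.get_obs()['joints'].round(2))
print(go([.615,-.2863,.2],-5.1),go([.615,-.2863,.103],-5.1))
p=shot('top'); w=cloud(p); g=p['pixels'].astype(int).max(2)
m=(g<60)&(w[...,2]<.03)&(w[...,2]>-.01)&(abs(w[...,0]-.54)<.22)&(w[...,1]>.05)&(w[...,1]<.24)
m=cv2.morphologyEx(m.astype(np.uint8),cv2.MORPH_OPEN,np.ones((3,3)))
k,l,st,ce=cv2.connectedComponentsWithStats(m)
for i in range(1,k):
    if st[i,4]>300:
        q=w[l==i]; print(st[i],cv2.minAreaRect(q[:,:2].astype(np.float32)),np.percentile(q,[0.5,99.5],axis=0).round(3).tolist())
for d in r.silhouettes('front_glass',p)[:2]:
    q=w[d['mask']]; q=q[~np.isnan(q[:,0])]; A=np.c_[q[:,:2],np.ones(len(q))]; s=np.ones(len(q),bool)
    for _ in range(8): k=np.linalg.lstsq(A[s],q[s,2],rcond=None)[0]; s=abs(A@k-q[:,2])<.008
    print('glass',d['conf'],k,s.sum(),len(s),'tilt',np.degrees(np.arctan(np.hypot(*k[:2]))),np.degrees(np.arctan2(k[1],k[0])))
E
```

```text
clock: 9.82
position: [0.5495, -0.1637, 0.3602]
ee_rot: [-2.322, -2.116, -0.0]
wrist_force: [-0.5, 0.4, 1.0]
finger_gap: 0.0879
gripper_force: 0.0
[-0.41  0.23  1.36  0.    1.55 -0.32]
{'shift_cm': [-11.6, 7.66, 16.02], 'yaw': np.float64(-5.3), 'turn_deg': [-0.0, -0.0, -0.2], 'shift_after_turn': [-11.63, 7.62, 16.02]} {'shift_cm': [-11.6, 7.66, 25.72], 'yaw': np.float64(-5.3), 'turn_deg': [-0.0, -0.0, -0.2], 'shift_after_turn': [-11.63, 7.62, 25.72]}
[ 276  151   46   75 2811] ((0.5909682512283325, 0.14322464168071747), (0.23179560899734497, 0.13620854914188385), 1.6492546796798706) [[0.487, 0.077, -0.005], [0.706, 0.212, 0.02]]
glass 0.65 [0.04322161 0.47775203 0.13692432] 7619 8605 tilt 25.62718094196312 84.83059753305785
```

```bash
python3 - <<'E'
from h import *
print(go([.54,.067,.19]))
E
```

```text
{'shift_cm': [22.89, -3.04, 17.02], 'yaw': np.float64(-5.2)}
```

```bash
python3 -m crank '[[1,[4.6,-0.6,0],[0,0,0]],[1,[4.6,-0.6,0],[0,0,0]],[1,[4.6,-0.6,2],[0,0,0]],[1,[4.6,-0.6,5],[0,0,0]],[1,[4.5,-0.6,5],[0,0,0]],[1,[0,0,5],[0,0,0]],[1,[0,0,1.2],[0,0,0]],[1,[0,0,0.8],[0,0,0]],[1,[0,0,0.5],[0,0,0]],[1,[0,0,0.3],[0,0,0]],[1,[0,0,0],[0,0,0]]]'
```

```text
clock: 11.3
position: [0.5408, 0.0594, 0.1708]
ee_rot: [2.318, 2.119, 0.001]
wrist_force: [-0.6, 0.3, 0.8]
finger_gap: 0.0007
gripper_force: 0.0
```

```bash
python3 -m crank '[[1,[0.7,0,0.5],[0,0,0]],[1,[0,0,0.4],[0,0,0]],[1,[0,0,0.3],[0,0,0]],[1,[0,0,0.2],[0,0,0]],[1,[0,0,0.2],[0,0,0]],[1,[0,0,0],[0,0,0]]]'
```

```text
clock: 12.05
position: [0.5417, 0.0675, 0.1609]
ee_rot: [2.316, 2.119, 0.005]
wrist_force: [-16.8, 1.6, 56.9]
finger_gap: 0.0004
gripper_force: 28.4
```

```bash
python3 -m crank '[[0.3,[0,0,-2],[0,0,0]],[0,[0,0,-6],[0,0,0]],[0,[-3,0,-6],[0,0,0]],[0,[-5,1,0],[0,0,0]],[0,[-6,1,0],[0,0,0]],[0,[-6,1,0],[0,0,0]],[0,[-6,1,0],[0,0,0]],[0,[-6,0.6,0],[0,0,0]],[0,[-3.8,0,0],[0,0,0]],[0,[0,0,0],[0,0,0]]]'
python3 - <<'E'
from h import *
print(go([.615,-.2863,.103],-5.1))
E
```

```text
clock: 13.3
position: [0.5546, -0.2946, 0.2892]
ee_rot: [-2.322, -2.116, 0.001]
wrist_force: [0.6, 1.2, -0.4]
finger_gap: 0.0879
gripper_force: 0.0
{'shift_cm': [1.39, 5.95, 18.62], 'yaw': np.float64(-5.3), 'turn_deg': [-0.0, 0.0, -0.2], 'shift_after_turn': [1.37, 5.94, 18.62]}
```

```bash
python3 -m crank '[[0,[1.4,5.95,0],[0,0,0]],[0,[0,0,0],[0,0,0]],[0,[0,0,5],[0,0,0]],[0,[0,0,5],[0,0,0]],[0,[0,0,4.5],[0,0,0]],[0,[0,0,0],[0,0,0]]]'
python3 - <<'E'
from h import *
print(go([.615,-.2863,.103],-5.1))
p=shot('wrist'); w=cloud(p)
m=(w[...,2]>.121)&(w[...,2]<.14)&(w[...,0]>.55)&(w[...,0]<.7)&(w[...,1]<-.22)&(w[...,1]>-.36)
k,l,st,ce=cv2.connectedComponentsWithStats(m.astype(np.uint8))
for i in range(1,k):
        if st[i,4]>100: q=w[l==i]; print('knob',st[i,4],((q.min(0)+q.max(0))/2).round(4),(q.max(0)-q.min(0)).round(3))
E
```

```text
clock: 14.05
position: [0.6121, -0.2805, 0.1414]
ee_rot: [-2.311, -2.116, 0.004]
wrist_force: [-0.2, 0.6, 0.7]
finger_gap: 0.0877
gripper_force: 0.0
{'shift_cm': [-0.57, 0.37, 3.83], 'yaw': np.float64(-5.0), 'turn_deg': [-0.5, -0.2, 0.1], 'shift_after_turn': [-0.55, 0.34, 3.84]}
knob 1590 [ 0.615  -0.2876  0.1258] [0.028 0.028 0.01 ]
```

```bash
python3 -m crank '[[0,[-0.65,0.35,1.5],[0,0,0]],[0,[0,0,2.3],[0,0,0]],[0,[0,0,0],[0,0,0]],[1,[0,0,0],[0,0,0]],[1,[0,0,0],[0,0,0]],[1,[0,0,0],[0,0,0]],[1,[0,0,0],[0,0,0]]]'; python3 -m crank '[[1,[0,0,-2],[0,0,0]],[1,[0,0,-4],[0,0,0]],[1,[0,0,-5],[0,0,0]],[1,[0,0,-5],[0,0,0]],[1,[0,0,-3],[0,0,0]],[1,[0,0,0],[0,0,0]]]'
python3 - <<'E'
from h import *
print(go([.645,.153,.29]))
E
```

```text
clock: 14.98
position: [0.6186, -0.2901, 0.1074]
ee_rot: [2.318, 2.12, 0.0]
wrist_force: [0.1, 0.6, -0.4]
finger_gap: 0.051
gripper_force: 0.0
clock: 15.72
position: [0.6199, -0.2909, 0.3003]
ee_rot: [2.314, 2.116, 0.003]
wrist_force: [-0.6, -0.5, -0.1]
finger_gap: 0.0002
gripper_force: 0.0
{'shift_cm': [44.44, -1.45, 0.91], 'yaw': np.float64(-5.1)}
```

```bash
python3 -m crank '[[0.3,[0,0,0],[0,0,0]],[0.3,[0,0,0],[0,0,0]],[0.3,[0,0,4],[0,0,0]],[0.3,[0,0,5],[0,0,0]],[0.3,[0,0,4],[0,0,0]],[0.3,[0,0,2.3],[0,0,0]],[0.3,[0,0,0],[0,0,0]]]'
python3 - <<'E'
from h import *
p=shot('wrist'); save(p,'w3.png'); w=cloud(p)
m=(w[...,2]>.121)&(w[...,2]<.14)&(w[...,0]>.55)&(w[...,0]<.7)&(w[...,1]<-.22)&(w[...,1]>-.36)
k,l,st,ce=cv2.connectedComponentsWithStats(m.astype(np.uint8))
for i in range(1,k):
        if st[i,4]>100: q=w[l==i]; print('knob',st[i,4],((q.min(0)+q.max(0))/2).round(4),(q.max(0)-q.min(0)).round(3))
print(go([.615,-.2876,.103],-5.1))
E
```

```text
clock: 16.6
position: [0.6161, -0.2887, 0.1404]
ee_rot: [-2.313, -2.116, 0.003]
wrist_force: [-0.3, 0.4, -0.3]
finger_gap: 0.0615
gripper_force: 0.0
knob 1639 [ 0.6149 -0.2876  0.1256] [0.028 0.028 0.009]
{'shift_cm': [0.16, -0.25, 3.94], 'yaw': np.float64(-5.1), 'turn_deg': [-0.2, -0.1, -0.0], 'shift_after_turn': [0.17, -0.26, 3.94]}
```

```bash
python3 -m crank '[[0.3,[0,-0.3,2],[0,0,0]],[0.3,[0,0,1.9],[0,0,0]],[1,[0,0,0],[0,0,0]],[1,[0,0,0],[0,0,0]],[1,[0,0,0],[0,0,0]],[1,[0,0,0],[0,0,0]],[1,[0,0,0],[0,0,0]],[1,[0,0,0],[0,0,0]],[1,[0,0,-1],[0,0,0]],[1,[0,0,-1],[0,0,0]]]'
```

```text
clock: 17.9
position: [0.6152, -0.2895, 0.125]
ee_rot: [-2.318, -2.119, 0.0]
wrist_force: [0.1, -0.6, -3.6]
finger_gap: 0.0279
gripper_force: 30.0
```

```bash
python3 -m crank '[[1,[0,0,-3],[0,0,0]],[1,[0,0,-5],[0,0,0]],[1,[0,0,-5],[0,0,0]],[1,[1,0,-3],[0,0,0]],[1,[3,0,0],[0,0,0]],[1,[4.5,0,0],[0,0,0]],[1,[5,0,0],[0,0,0]],[1,[5,0,0],[0,0,0]],[1,[5,0,0],[0,0,0]],[1,[5,0,0],[0,0,0]],[1,[5,0,0],[0,0,0]],[1,[5,-1,0],[0,0,0]],[1,[4,0,0],[0,0,0]],[1,[2,0,0],[0,0,0]],[1,[0,0,0],[0,0,0]],[1,[0,0,0],[0,0,0]]]'
python3 - <<'E'
from h import *
print(go([.645,.153,.062],0))
E
```

```text
clock: 19.9
position: [0.6451, 0.1528, 0.285]
ee_rot: [2.319, 2.119, -0.001]
wrist_force: [-0.7, -0.5, -3.6]
finger_gap: 0.0284
gripper_force: 30.0
{'shift_cm': [0.05, -0.01, 22.3], 'yaw': np.float64(-5.2), 'turn_deg': [-0.0, 0.1, -5.2], 'shift_after_turn': [0.02, -0.01, 22.3]}
```

```bash
python3 -m crank '[[1,[0,0,3],[0,0,0]],[1,[0,0,5],[0,0,0]],[1,[0,0,5],[0,0,0]],[1,[0,0,4],[0,0,0]],[1,[0,0,2.5],[0,0,0]],[1,[0,0,1.2],[0,0,0]],[1,[0,0,0.6],[0,0,0]],[1,[0,0,0.5],[0,0,0]],[1,[0,0,0.3],[0,0,0]],[1,[0,0,0],[0,0,0]]]'
```

```text
clock: 21.15
position: [0.6453, 0.1544, 0.0644]
ee_rot: [2.318, 2.12, 0.001]
wrist_force: [-0.3, -0.2, -4.4]
finger_gap: 0.0289
gripper_force: 3.0
```

```bash
python3 -m crank '[[1,[0,0,0.15],[0,0,0]],[1,[0,0,0.15],[0,0,0]],[1,[0,0,0],[0,0,0]]]'
```

```text
clock: 21.52
position: [0.6456, 0.1545, 0.062]
ee_rot: [2.318, 2.12, 0.002]
wrist_force: [-1.2, 0.3, 3.6]
finger_gap: 0.0284
gripper_force: 30.0
```

```bash
python3 -m crank '[[0.3,[0,0,0],[0,0,0]],[0.3,[0,0,0],[0,0,0]],[0.3,[0,0,0],[0,0,0]],[0.3,[0,0,-4],[0,0,0]],[0.3,[0,0,-5],[0,0,0]],[0.3,[0,0,-5],[0,0,0]],[0.3,[0,0,-5],[0,0,0]],[0.3,[-3,-1,-2],[0,0,0]],[0.3,[-5,-1.4,0],[0,0,0]],[0.3,[-5.5,-1.4,0],[0,0,0]],[0.3,[-5.5,-1.4,0],[0,0,0]],[0.3,[-5.5,-1.4,0],[0,0,0]],[0.3,[-5.5,-1.4,0],[0,0,0]],[0.3,[-5.5,-1.4,0],[0,0,0]],[0.3,[-5,-1.3,3],[0,0,0]],[0.3,[-3.6,0,5],[0,0,0]],[0.3,[0,0,4],[0,0,0]],[0.3,[0,0,0],[0,0,0]],[0.3,[0,0,0],[0,0,0]]]'
cat >> h.py <<'E'
def knob(p,x,y,z,rad=.045,h=.0065):
    w=cloud(p); m=(w[...,2]>z-h)&(w[...,2]<z+.012)&(np.hypot(w[...,0]-x,w[...,1]-y)<rad)
    k,l,st,ce=cv2.connectedComponentsWithStats(m.astype(np.uint8))
    for i in range(1,k):
        if st[i,4]>60: q=w[l==i]; print('knob',st[i,4],((q.min(0)+q.max(0))/2).round(4),(q.max(0)-q.min(0)).round(3),'rect',cv2.minAreaRect(q[:,:2].astype(np.float32)))
E
python3 - <<'E'
from h import *
p=shot('wrist'); knob(p,.4997,-.2761,.128); knob(p,.383,-.2665,.128)
print(go([.4997,-.2765,.103],-5.1))
E
```

```text
clock: 23.9
position: [0.5001, -0.2755, 0.1523]
ee_rot: [2.317, 2.12, 0.001]
wrist_force: [-0.8, -0.1, 0.4]
finger_gap: 0.0614
gripper_force: 0.0
knob 1746 [ 0.4993 -0.2771  0.1264] [0.03  0.029 0.01 ] rect ((0.49939531087875366, -0.27751418948173523), (0.02815343625843525, 0.027763741090893745), 84.34565734863281)
knob 1515 [ 0.3844 -0.2664  0.1261] [0.028 0.027 0.009] rect ((0.3845292031764984, -0.26617053151130676), (0.025964658707380295, 0.028147706761956215), 85.18597412109375)
{'shift_cm': [-0.08, -0.09, 4.98], 'yaw': np.float64(-5.1), 'turn_deg': [0.1, 0.1, 0.0], 'shift_after_turn': [-0.08, -0.08, 4.98]}
```

```bash
python3 -m crank '[[0.3,[-0.15,-0.1,2.5],[0,0,0]],[0.3,[0,0,2.3],[0,0,0]],[0.3,[0,0,0],[0,0,0]],[1,[0,0,0],[0,0,0]],[1,[0,0,0],[0,0,0]],[1,[0,0,0],[0,0,0]],[1,[0,0,0],[0,0,0]],[1,[0,0,0],[0,0,0]],[1,[0,0,-1],[0,0,0]],[1,[0,0,-3],[0,0,0]],[1,[0,0,-5],[0,0,0]],[1,[0,0,-5],[0,0,0]],[1,[0,0,-3],[0,0,0]]]'
python3 - <<'E'
from h import *
print(go([.533,.153,.063],-5))
E
```

```text
clock: 25.58
position: [0.4982, -0.2769, 0.2755]
ee_rot: [2.317, 2.119, 0.0]
wrist_force: [0.7, 0.2, -4.7]
finger_gap: 0.0277
gripper_force: 30.0
{'shift_cm': [43.15, -0.39, 21.21], 'yaw': np.float64(-5.1), 'turn_deg': [0.1, 0.1, -0.1], 'shift_after_turn': [43.13, -0.28, 21.25]}
```

```bash
python3 -m crank '[[1,[2,0,-1],[0,0,0]],[1,[4,0,0],[0,0,0]],[1,[5,0,0],[0,0,0]],[1,[5,0,0],[0,0,0]],[1,[5.5,0,0],[0,0,0]],[1,[5.5,0,0],[0,0,0]],[1,[5.5,-0.4,0],[0,0,0]],[1,[5,0,0],[0,0,0]],[1,[3.6,0,0],[0,0,0]],[1,[2,0,0],[0,0,0]],[1,[0,0,3],[0,0,0]],[1,[0,0,5],[0,0,0]],[1,[0,0,5],[0,0,0]],[1,[0,0,4],[0,0,0]],[1,[0,0,2.5],[0,0,0]],[1,[0,0,1.2],[0,0,0]],[1,[0,0,0.6],[0,0,0]],[1,[0,0,0.5],[0,0,0]],[1,[0,0,0],[0,0,0]]]'
```

```text
clock: 27.95
position: [0.5329, 0.1529, 0.0655]
ee_rot: [2.318, 2.12, 0.001]
wrist_force: [0.4, 0.2, -5.0]
finger_gap: 0.0278
gripper_force: 30.0
```

```bash
python3 -m crank '[[1,[0,0,0.2],[0,0,0]],[1,[0,0,0.15],[0,0,0]],[1,[0,0,0],[0,0,0]]]'
```

```text
clock: 28.32
position: [0.5325, 0.1529, 0.0616]
ee_rot: [-2.318, -2.12, -0.0]
wrist_force: [-0.2, -0.4, -4.7]
finger_gap: 0.0274
gripper_force: 30.0
```

```bash
python3 -m crank '[[1,[0,0,0.1],[0,0,0]],[1,[0,0,0.1],[0,0,0]],[1,[0,0,0],[0,0,0]]]'
```

```text
clock: 28.7
position: [0.5326, 0.1528, 0.0595]
ee_rot: [-2.318, -2.12, -0.0]
wrist_force: [0.5, -0.6, -3.1]
finger_gap: 0.0275
gripper_force: 30.0
```

```bash
python3 -m crank '[[1,[0,0,0.08],[0,0,0]],[0.3,[0,0,0],[0,0,0]],[0.3,[0,0,0],[0,0,0]],[0.3,[0,0,0],[0,0,0]],[0.3,[0,0,-4],[0,0,0]],[0.3,[0,0,-5],[0,0,0]],[0.3,[0,0,-5],[0,0,0]],[0.3,[0,0,-5],[0,0,0]],[0.3,[-3,-1,-2],[0,0,0]],[0.3,[-5,-1.5,0],[0,0,0]],[0.3,[-5.5,-1.5,0],[0,0,0]],[0.3,[-5.5,-1.5,0],[0,0,0]],[0.3,[-5.5,-1.5,0],[0,0,0]],[0.3,[-5.5,-1.5,0],[0,0,0]],[0.3,[-5,-1.5,0],[0,0,0]],[0.3,[-4.5,-1,3],[0,0,0]],[0.3,[-3.5,0,5],[0,0,0]],[0.3,[0,0,4],[0,0,0]],[0.3,[0,0,0],[0,0,0]],[0.3,[0,0,0],[0,0,0]]]'
python3 - <<'E'
from h import *
p=shot('wrist'); knob(p,.3845,-.2664,.128)
print(go([.3845,-.267,.1025],-5.1))
E
```

```text
clock: 31.2
position: [0.3853, -0.2659, 0.1498]
ee_rot: [2.317, 2.12, 0.0]
wrist_force: [0.3, -0.2, 0.0]
finger_gap: 0.0614
gripper_force: 0.0
knob 1477 [ 0.3838 -0.267   0.126 ] [0.029 0.028 0.009] rect ((0.38392624258995056, -0.26702070236206055), (0.02794121578335762, 0.027883026748895645), 40.341182708740234)
{'shift_cm': [-0.09, -0.13, 4.78], 'yaw': np.float64(-5.1), 'turn_deg': [0.1, 0.1, 0.0], 'shift_after_turn': [-0.1, -0.12, 4.78]}
```

```bash
python3 -m crank '[[0.3,[-0.1,-0.15,2.5],[0,0,0]],[0.3,[0,0,2.3],[0,0,0]],[0.3,[0,0,0],[0,0,0]],[1,[0,0,0],[0,0,0]],[1,[0,0,0],[0,0,0]],[1,[0,0,0],[0,0,0]],[1,[0,0,0],[0,0,0]],[1,[0,0,0],[0,0,0]],[1,[0,0,-1],[0,0,0]],[1,[0,0,-3],[0,0,0]],[1,[0,0,-5],[0,0,0]],[1,[0,0,-5],[0,0,0]],[1,[0,0,-4],[0,0,0]]]'
python3 - <<'E'
from h import *
print(go([.421,.155,.063],-5))
E
```

```text
clock: 32.88
position: [0.3827, -0.2661, 0.2825]
ee_rot: [-2.318, -2.12, -0.0]
wrist_force: [0.0, -1.1, -5.0]
finger_gap: 0.0287
gripper_force: 30.0
{'shift_cm': [42.28, 0.07, 21.96], 'yaw': np.float64(-5.1), 'turn_deg': [-0.0, -0.0, -0.1], 'shift_after_turn': [42.29, 0.15, 21.95]}
```

```bash
python3 -m crank '[[1,[2,0,0],[0,0,0]],[1,[4,0,0],[0,0,0]],[1,[5,0,0],[0,0,0]],[1,[5,0,0],[0,0,0]],[1,[5.2,0.1,0],[0,0,0]],[1,[5.5,0,0],[0,0,0]],[1,[5.5,0,0],[0,0,0]],[1,[4.5,0,0],[0,0,0]],[1,[3.6,0,0],[0,0,0]],[1,[2,0,0],[0,0,0]],[1,[0,0,3],[0,0,0]],[1,[0,0,5],[0,0,0]],[1,[0,0,5],[0,0,0]],[1,[0,0,4],[0,0,0]],[1,[0,0,2.5],[0,0,0]],[1,[0,0,1.2],[0,0,0]],[1,[0,0,0.6],[0,0,0]],[1,[0,0,0.5],[0,0,0]],[1,[0,0,0.2],[0,0,0]],[1,[0,0,0],[0,0,0]]]'
```

```text
clock: 35.38
position: [0.4221, 0.1548, 0.0611]
ee_rot: [2.318, 2.12, 0.001]
wrist_force: [0.1, 0.2, -5.0]
finger_gap: 0.0283
gripper_force: 30.0
```

```bash
python3 -m crank '[[1,[0,0,0.1],[0,0,0]],[1,[0,0,0.1],[0,0,0]],[1,[0,0,0],[0,0,0]]]'
```

```text
clock: 35.75
position: [0.4217, 0.1547, 0.0588]
ee_rot: [-2.318, -2.12, -0.0]
wrist_force: [-0.7, -0.1, -5.1]
finger_gap: 0.0284
gripper_force: 30.0
```

```bash
python3 -m crank '[[1,[0,0,0.1],[0,0,0]],[1,[0,0,0.1],[0,0,0]],[1,[0,0,0],[0,0,0]]]'
```

```text
clock: 36.12
position: [0.4218, 0.1548, 0.0572]
ee_rot: [-2.318, -2.12, -0.0]
wrist_force: [-0.8, -0.5, 4.0]
finger_gap: 0.0282
gripper_force: 30.0
```

```bash
python3 -m crank '[[0.3,[0,0,0],[0,0,0]],[0.3,[0,0,0],[0,0,0]],[0.3,[0,0,0],[0,0,0]],[0.3,[0,0,-4],[0,0,0]],[0.3,[0,0,-5],[0,0,0]],[0.3,[0,0,-5],[0,0,0]],[0.3,[1,2,-5],[0,0,0]],[0.3,[1,4,-5],[0,0,0]],[0.3,[1,4,-3],[0,0,0]],[0.3,[2,4,0],[0,0,0]],[0.3,[0.5,2,0],[0,0,0]],[0.3,[0,0,0],[0,0,0]],[0.3,[0,0,0],[0,0,0]]]'
python3 - <<'E'
from h import *
T=pose();print(T[:3,3])
p=shot('wrist'); save(p,'w4.png')
for n in('fresh_round_1_c','fresh_square_c','salt'): print(n,find(p,n))
knob(p,.64,.3,.08); knob(p,.545,.362,.08)
for x,y in((.4217,.1548),(.5326,.153),(.6455,.154)): knob(p,x,y,.084)
p=shot('top'); save(p,'t4.png')
for n in('well_round_1_c','well_square_c','fresh_round_1_c','fresh_square_c','salt'): print(n,find(p,n))
E
```

```text
clock: 37.75
position: [0.5834, 0.1948, 0.3245]
ee_rot: [-2.317, -2.12, 0.002]
wrist_force: [-0.1, -0.9, 0.3]
finger_gap: 0.0613
gripper_force: 0.0
[0.58343389 0.19477053 0.32452354]
fresh_round_1_c [(0.89, [0.637, 0.307, 0.046], [355, 92]), (0.75, [0.195, 0.327, 0.043], [39, 107]), (0.69, [0.777, 0.177, 0.048], [456, 177])]
fresh_square_c [(0.61, [0.514, 0.337, 0.038], [265, 79]), (0.24, [0.433, 0.161, 0.051], [225, 208])]
salt [(0.79, [0.498, 0.271, 0.07], [255, 128])]
knob 415 [0.637  0.304  0.0783] [0.028 0.028 0.009] rect ((0.637058436870575, 0.3034186363220215), (0.027309291064739227, 0.027974069118499756), 32.28857421875)
knob 307 [0.5136 0.3448 0.0781] [0.024 0.03  0.009] rect ((0.5121415257453918, 0.3449244797229767), (0.01649809442460537, 0.028044041246175766), 35.9502067565918)
knob 341 [0.4228 0.1541 0.0821] [0.027 0.028 0.009] rect ((0.4224092960357666, 0.1540147066116333), (0.027600403875112534, 0.0273593720048666), 20.551658630371094)
knob 403 [0.533  0.1526 0.0823] [0.029 0.028 0.009] rect ((0.5326623916625977, 0.15248212218284607), (0.02708897367119789, 0.028135787695646286), 85.0456771850586)
knob 341 [0.6456 0.1568 0.0822] [0.028 0.029 0.009] rect ((0.645500659942627, 0.15659944713115692), (0.02819061651825905, 0.027554133906960487), 18.753293991088867)
well_round_1_c [(0.79, [0.614, -0.288, 0.048], [443, 177])]
well_square_c [(0.8, [0.503, -0.282, 0.048], [443, 214])]
fresh_round_1_c [(0.7, [0.198, 0.33, 0.047], [230, 321]), (0.58, [0.785, 0.142, 0.041], [299, 123]), (0.51, [0.308, 0.364, 0.097], [216, 280]), (0.5, [0.639, 0.299, 0.045], [246, 169]), (0.48, [0.532, 0.525, 0.02], [170, 206])]
fresh_square_c [(0.57, [0.499, 0.361, 0.046], [223, 216])]
salt [(0.27, [0.615, -0.287, 0.048], [443, 177])]
```

View pics/w4.png

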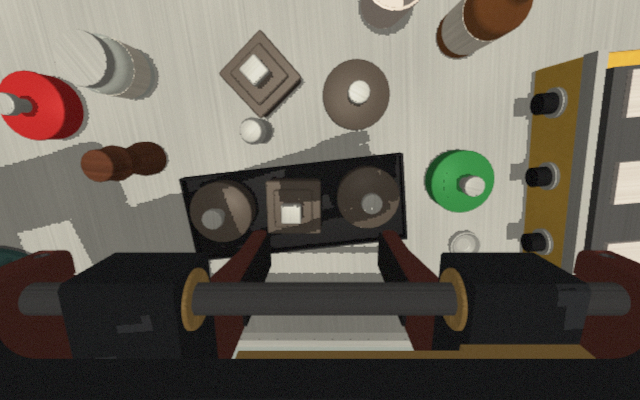

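View pics/t4.png

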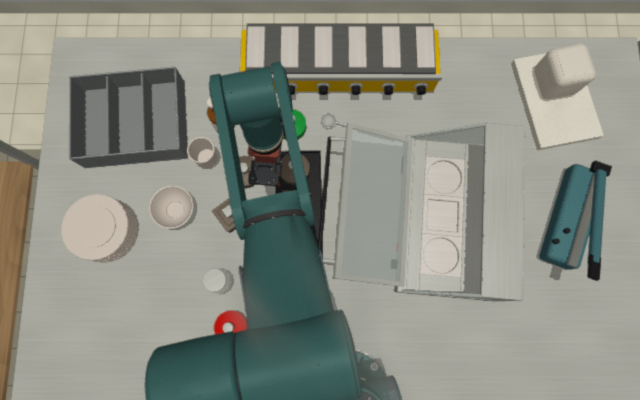

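Brown fresh round is at (358,92) and brown fresh square at (257,72), which has been knocked some 3 cm. Green (460,180) and red (40,105) are the excluded look-alikes. The three spent ones stand on the tray, and the wells are empty: round, square, round. One enlarged crop from close by will confirm the round one.

```bash
python3 -m crank '[[0.3,[4,1.5,2],[0,0,0]],[0.3,[4,1.5,5],[0,0,0]],[0.3,[3.4,1.4,5],[0,0,0]],[0.3,[0,0,5],[0,0,0]],[0.3,[0,0,3.5],[0,0,0]],[0.3,[0,0,0],[0,0,0]],[0.3,[0,0,0],[0,0,0]]]'
python3 - <<'E'
from h import *
p=shot('wrist'); save(p,'w5f.png'); cv2.imwrite('pics/w5.png',cv2.resize(p['pixels'][0:320,120:540,::-1],(788,600)))
knob(p,.637,.304,.08)
print(go([.637,.304,.056],-5.1))
E
```

```text
clock: 39.12
position: [0.6387, 0.3031, 0.124]
ee_rot: [2.318, 2.12, 0.003]
wrist_force: [0.5, -0.5, -0.1]
finger_gap: 0.0614
gripper_force: 0.0
knob 1204 [0.6378 0.3046 0.0782] [0.028 0.028 0.009] rect ((0.637921929359436, 0.3046753704547882), (0.027560574933886528, 0.028122177347540855), 83.51014709472656)
{'shift_cm': [0.05, -0.25, 6.88], 'yaw': np.float64(-5.1), 'turn_deg': [0.2, -0.1, -0.0], 'shift_after_turn': [0.06, -0.22, 6.88]}
```

View pics/w5.png

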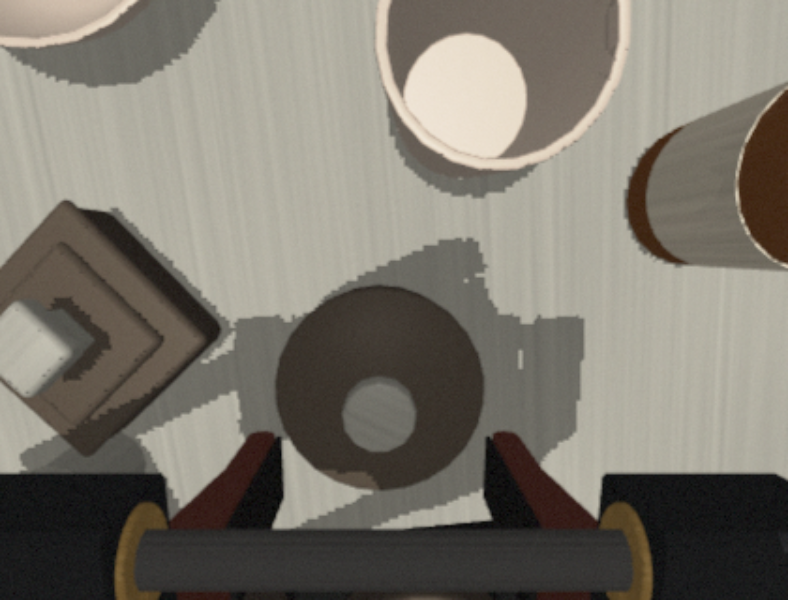

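```bash
python3 -m crank '[[0.3,[0.1,-0.1,3.5],[0,0,0]],[0.3,[0,0,3.3],[0,0,0]],[0.3,[0,0,0],[0,0,0]],[1,[0,0,0],[0,0,0]],[1,[0,0,0],[0,0,0]],[1,[0,0,0],[0,0,0]],[1,[0,0,0],[0,0,0]],[1,[0,0,0],[0,0,0]],[1,[0,0,-1],[0,0,0]],[1,[0,0,-3],[0,0,0]],[1,[0,0,-5],[0,0,0]],[1,[0,0,-5],[0,0,0]],[1,[0,0,-5],[0,0,0]],[1,[0,0,-5],[0,0,0]],[1,[0,0,-2],[0,0,0]],[1,[0,0,0],[0,0,0]]]'
python3 - <<'E'
from h import *
print(go([.615,-.2876,.32],-5.1))
p=shot('top'); w=cloud(p)
for i,(x,y) in enumerate(((.615,-.2876),(.4995,-.2772),(.384,-.267))):
    m=(w[...,2]>.040)&(w[...,2]<.054)&(abs(w[...,0]-x)<.056)&(abs(w[...,1]-y)<.056); q=w[m]
    print(m.sum(),q.mean(0).round(4),cv2.minAreaRect(q[:,:2].astype(np.float32)))
    p0=px(p,[x,y,.06]); print(p0)
E
```

```text
clock: 41.18
position: [0.6371, 0.304, 0.3159]
ee_rot: [2.318, 2.12, 0.004]
wrist_force: [0.2, 0.6, -5.5]
finger_gap: 0.0284
gripper_force: 30.0
{'shift_cm': [-59.12, 3.07, -0.47], 'yaw': np.float64(-5.1), 'turn_deg': [0.1, -0.1, -0.0], 'shift_after_turn': [-59.12, 3.06, -0.41]}
884 [ 0.6168 -0.2886  0.0472] ((0.6124852895736694, -0.28694868087768555), (0.10951781272888184, 0.1081109568476677), 87.1435775756836)
[444 176]
902 [ 0.5003 -0.2784  0.0473] ((0.49763911962509155, -0.27731236815452576), (0.10916739702224731, 0.10782655328512192), 2.299669027328491)
[443 215]
962 [ 0.384  -0.2678  0.0473] ((0.38377347588539124, -0.2665354013442993), (0.1108008474111557, 0.10885053128004074), 89.98050689697266)
[441 255]
```

```bash
python3 -m crank '[[1,[-2.5,0,0],[0,0,0]],[1,[-4,0,0],[0,0,0]],[1,[-5,0.3,0],[0,0,0]],[1,[-5,0.3,0],[0,0,0]],[1,[-5,0.3,0],[0,0,0]],[1,[-5,0.3,0],[0,0,0]],[1,[-5,0.3,0],[0,0,0]],[1,[-5,0.3,0],[0,0,0]],[1,[-5,0.3,0],[0,0,0]],[1,[-5,0.3,0],[0,0,0]],[1,[-5,0.3,0],[0,0,0]],[1,[-4,0.3,0],[0,0,0]],[1,[-2.5,0.1,0],[0,0,0]],[1,[-1.1,0,0],[0,0,0]],[1,[0,0,3],[0,0,0]],[1,[0,0,4],[0,0,0]],[1,[0,0,3],[0,0,0]],[1,[0,0,0],[0,0,0]],[1,[0,0,0],[0,0,0]]]'
python3 - <<'E'
from h import *
p=shot('wrist'); save(p,'w6.png'); w=cloud(p); print(go([.6155,-.288,.107],-5.1))
K=pose()[:3,3]
m=(np.hypot(w[...,0]-K[0],w[...,1]-K[1])<.07)&(w[...,2]>K[2]-.06)&(w[...,2]<K[2]); q=w[m]
print('body/z',np.percentile(q,[1,99],axis=0).round(3))
E
```

```text
clock: 43.6
position: [0.6158, -0.2872, 0.2157]
ee_rot: [2.316, 2.12, 0.001]
wrist_force: [-0.8, -0.5, -4.5]
finger_gap: 0.0286
gripper_force: 30.0
{'shift_cm': [-0.03, -0.09, 10.93], 'yaw': np.float64(-5.1), 'turn_deg': [0.2, 0.1, 0.0], 'shift_after_turn': [-0.04, -0.06, 10.93]}
body/z [[ 0.573 -0.355  0.183]
 [ 0.66  -0.242  0.215]]
```

View pics/w6.png

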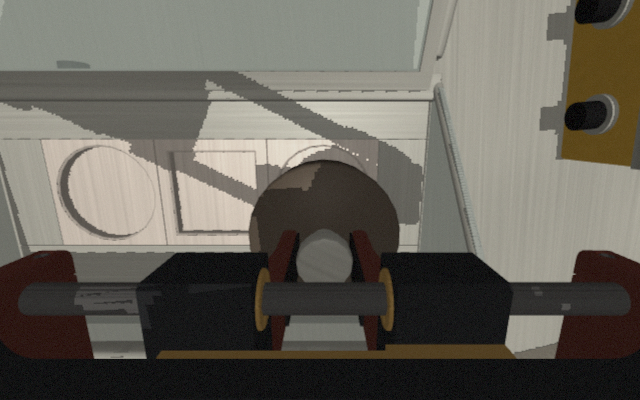

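Casserole held level at (325,215) over the far round well; the square and near round wells are empty at (213,192) and (108,192).

```bash
python3 -m crank '[[1,[-0.05,-0.05,3],[0,0,0]],[1,[0,0,3],[0,0,0]],[1,[0,0,2],[0,0,0]],[1,[0,0,1.2],[0,0,0]],[1,[0,0,0.8],[0,0,0]],[1,[0,0,0.4],[0,0,0]],[1,[0,0,0.3],[0,0,0]],[1,[0,0,0],[0,0,0]]]'
```

```text
clock: 44.65
position: [0.6146, -0.2881, 0.1076]
ee_rot: [2.318, 2.12, 0.0]
wrist_force: [0.3, -0.1, -5.0]
finger_gap: 0.0283
gripper_force: 30.0
```

```bash
python3 -m crank '[[1,[0,0,0.15],[0,0,0]],[1,[0,0,0.15],[0,0,0]],[1,[0,0,0.1],[0,0,0]],[1,[0,0,0],[0,0,0]]]'
```

```text
clock: 45.15
position: [0.6144, -0.2881, 0.1036]
ee_rot: [-2.318, -2.12, -0.0]
wrist_force: [-1.0, 0.9, -3.1]
finger_gap: 0.0287
gripper_force: 30.0
```

```bash
python3 -m crank '[[1,[0,0,0.1],[0,0,0]],[0.3,[0,0,0],[0,0,0]],[0.3,[0,0,0],[0,0,0]],[0.3,[0,0,0],[0,0,0]],[0.3,[0,0,-3],[0,0,0]],[0.3,[0,0,-2],[0,0,0]],[0.3,[0,0,0],[0,0,0]]]'
python3 - <<'E'
from h import *
p=shot('wrist'); knob(p,.6145,-.288,.128)
w=cloud(p); m=(np.hypot(w[...,0]-.6145,w[...,1]+.288)<.045)&(w[...,2]>.08)&(w[...,2]<.1); print(np.percentile(w[m],[5,95],axis=0).round(3))
E
python3 -m crank '[[0.3,[0,0,-4],[0,0,0]],[0.3,[0,0,-6],[0,0,0]],[0.3,[2.5,-1,-4],[0,0,0]],[0.3,[5,-1.4,0],[0,0,0]],[0.3,[5.5,-1.4,0],[0,0,0]],[0.3,[5.5,-1.4,0],[0,0,0]],[0.3,[5.5,-1.4,0],[0,0,0]],[0.3,[5.5,-1.4,0],[0,0,0]],[0.3,[5.5,-1.4,0],[0,0,0]],[0.3,[5.5,-1.4,0],[0,0,0]],[0.3,[5.5,-1.4,0],[0,0,0]],[0.3,[5.5,-1.4,0],[0,0,0]],[0.3,[3.2,-1.4,0],[0,0,0]],[0.3,[0,0,3],[0,0,0]],[0.3,[0,0,3],[0,0,0]],[0.3,[0,0,0],[0,0,0]]]'
python3 - <<'E'
from h import *
p=shot('wrist'); save(p,'w7.png'); knob(p,.513,.345,.08)
for n in('fresh_square_c','salt'): print(find(p,n))
w=cloud(p); m=r.silhouettes('fresh_square_c',p)[0]['mask']&(w[...,2]>.03); q=w[m]; print(cv2.minAreaRect(q[:,:2].astype(np.float32)))
E
```

```text
clock: 46.02
position: [0.6158, -0.2888, 0.1542]
ee_rot: [2.315, 2.118, 0.002]
wrist_force: [-0.2, 0.6, 0.3]
finger_gap: 0.0615
gripper_force: 0.0
knob 1425 [ 0.6148 -0.2872  0.1259] [0.028 0.028 0.009] rect ((0.6149548888206482, -0.28715068101882935), (0.02733997441828251, 0.028057247400283813), 80.97111511230469)
[[ 0.578 -0.324  0.091]
 [ 0.651 -0.25   0.097]]
clock: 48.08
position: [0.5112, 0.2693, 0.229]
ee_rot: [-2.316, -2.119, 0.01]
wrist_force: [0.1, -0.2, 1.4]
finger_gap: 0.0612
gripper_force: 0.0
knob 791 [0.5074 0.3414 0.0796] [0.036 0.036 0.006] rect ((0.5077443718910217, 0.34157904982566833), (0.02783173881471157, 0.02766033448278904), 37.62112808227539)
[(0.58, [0.507, 0.344, 0.044], [315, 122]), (0.18, [0.453, 0.175, 0.048], [284, 267])]
[(0.95, [0.497, 0.277, 0.071], [310, 186])]
((0.5075331926345825, 0.34174588322639465), (0.08191797137260437, 0.08210460096597672), 37.490230560302734)
```

View pics/w7.png

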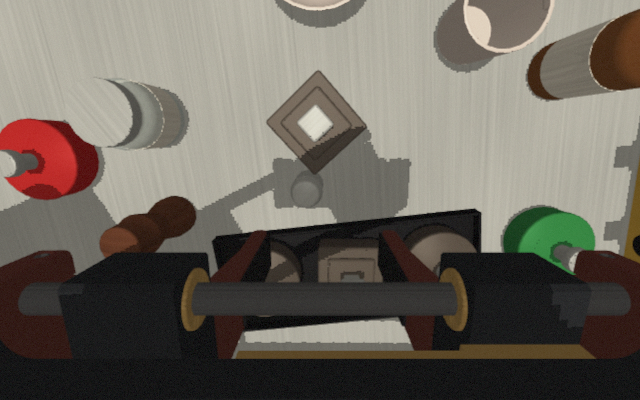

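The fresh square (knob (315,122)) is turned about 37.5°, with the salt just in front of its lower corner at (307,187); the target matches its 82 mm size and is brown.

```bash
python3 -m crank '[[0.3,[3.6,-0.5,0],[0,0,0]],[0.3,[3.6,-0.5,0],[0,0,0]],[0.3,[0,0,0],[0,0,-10.6]],[0.3,[0,0,2],[0,0,-10.6]],[0.3,[0,0,3],[0,0,-10.6]],[0.3,[0,0,4],[0,0,-10.6]],[0.3,[0,0,1],[0,0,0]],[0.3,[0,0,0],[0,0,0]],[0.3,[0,0,0],[0,0,0]]]'
python3 - <<'E'
from h import *
p=shot('wrist'); knob(p,.5076,.3416,.08); print(go([.5076,.3416,.056],37.5))
E
```

```text
clock: 49.4
position: [0.5115, 0.3434, 0.1343]
ee_rot: [1.397, 2.812, 0.004]
wrist_force: [0.8, -0.2, 0.4]
finger_gap: 0.0619
gripper_force: 0.0
knob 1354 [0.5075 0.3421 0.0782] [0.036 0.036 0.009] rect ((0.5078369379043579, 0.3419685661792755), (0.028115903958678246, 0.02741706185042858), 36.88123321533203)
{'shift_cm': [0.1, -0.44, 7.83], 'yaw': np.float64(37.2), 'turn_deg': [0.2, 0.0, -0.3], 'shift_after_turn': [0.09, -0.42, 7.83]}
```

```bash
python3 -m crank '[[0.3,[0.15,-0.4,0],[0,0,0]],[0.3,[0,0,4.5],[0,0,0]],[0.3,[0,0,3.3],[0,0,0]],[0.3,[0,0,0],[0,0,0]],[1,[0,0,0],[0,0,0]],[1,[0,0,0],[0,0,0]],[1,[0,0,0],[0,0,0]],[1,[0,0,0],[0,0,0]],[1,[0,0,0],[0,0,0]],[1,[0,0,-0.6],[0,0,0]],[1,[0,0,-1.5],[0,0,0]],[1,[0,0,-3],[0,0,0]],[1,[0,0,-5],[0,0,0]],[1,[0,0,-5],[0,0,0]],[1,[0,0,-5],[0,0,0]],[1,[0,0,-4],[0,0,0]],[1,[0,0,-2],[0,0,0]],[1,[0,0,0],[0,0,0]]]'
python3 - <<'E'
from h import *
print(go([.4998,-.2775,.3],-5.1))
E
```

```text
clock: 51.7
position: [0.5065, 0.3417, 0.3177]
ee_rot: [1.394, 2.813, 0.004]
wrist_force: [0.6, -0.1, -4.0]
finger_gap: 0.0277
gripper_force: 30.0
{'shift_cm': [-48.85, -38.05, 1.67], 'yaw': np.float64(37.3), 'turn_deg': [0.2, -0.0, 42.4], 'shift_after_turn': [-61.73, 4.84, 1.77]}
```

```bash
python3 -m crank '[[1,[0,0,0],[0,0,8.5]],[1,[0,0,0],[0,0,8.5]],[1,[0,0,0],[0,0,8.5]],[1,[0,0,0],[0,0,8.5]],[1,[0,0,0],[0,0,8.4]],[1,[-2.5,0,0],[0,0,0]],[1,[-4,0.4,0],[0,0,0]],[1,[-5.2,0.5,0],[0,0,0]],[1,[-5.2,0.5,0],[0,0,0]],[1,[-5.2,0.5,0],[0,0,0]],[1,[-5.2,0.5,0],[0,0,0]],[1,[-5.2,0.5,0],[0,0,0]],[1,[-5.2,0.5,0],[0,0,0]],[1,[-5.2,0.5,0],[0,0,0]],[1,[-5.2,0.5,0],[0,0,0]],[1,[-5,0.4,0],[0,0,0]],[1,[-4,0.4,0],[0,0,0]],[1,[-3,0.1,0],[0,0,0]],[1,[-1.6,0,0],[0,0,0]],[1,[0,0,0],[0,0,0]]]'
python3 -m crank '[[1,[0,0,4],[0,0,0]],[1,[0,0,4],[0,0,0]],[1,[0,0,2],[0,0,0]],[1,[0,0,0],[0,0,0]],[1,[0,0,0],[0,0,0]]]'
python3 - <<'E'
from h import *
p=shot('wrist'); save(p,'w8.png'); w=cloud(p); print(go([.4998,-.2776,.107],-5.1))
z=pose()[2,3]; knob(p,*pose()[:2,3],z+.026)
m=(np.hypot(w[...,0]-.4998,w[...,1]+.2776)<.07)&(w[...,2]>z-.03)&(w[...,2]<z); 
m=(abs(w[...,2]-(z-.012))<.012)&(np.hypot(w[...,0]-.4998,w[...,1]+.2776)<.075); q=w[m]; print(cv2.minAreaRect(q[:,:2].astype(np.float32)))
E
```

```text
clock: 54.2
position: [0.5029, -0.2782, 0.3148]
ee_rot: [-2.318, -2.118, 0.0]
wrist_force: [0.4, 0.4, -3.3]
finger_gap: 0.0278
gripper_force: 30.0
clock: 54.82
position: [0.5046, -0.2774, 0.2165]
ee_rot: [2.316, 2.121, 0.001]
wrist_force: [0.2, -0.9, -2.5]
finger_gap: 0.0274
gripper_force: 30.0
{'shift_cm': [-0.03, -0.52, 10.98], 'yaw': np.float64(-5.1), 'turn_deg': [0.1, 0.1, 0.0], 'shift_after_turn': [-0.04, -0.5, 10.98]}
knob 3317 [ 0.5059 -0.2753  0.2455] [0.048 0.025 0.018] rect ((0.5053292512893677, -0.2752074897289276), (0.023229101672768593, 0.04798132926225662), 85.72714233398438)
((0.5039383769035339, -0.2914153039455414), (0.10948292165994644, 0.0823548287153244), 84.91058349609375)
```

View pics/w8.png

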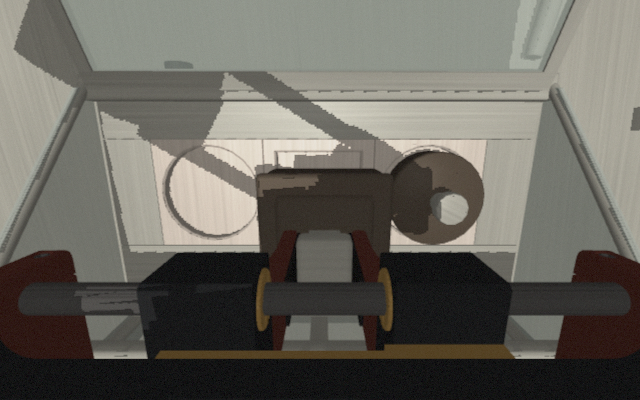

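Square held level and square to its well (edge at (325,172)); the far round one sits flat at (438,197).

```bash
python3 -m crank '[[1,[-0.05,-0.5,2],[0,0,0]],[1,[0,0,3],[0,0,0]],[1,[0,0,2],[0,0,0]],[1,[0,0,1],[0,0,0]],[1,[0,0,0],[0,0,0]],[1,[0,0,0],[0,0,0]]]'
python3 - <<'E'
from h import *
print(go([.4998,-.2776,.107],-5.1))
E
```

```text
clock: 55.62
position: [0.4997, -0.2784, 0.1366]
ee_rot: [2.317, 2.119, 0.001]
wrist_force: [0.0, 0.7, -3.0]
finger_gap: 0.0277
gripper_force: 30.0
{'shift_cm': [0.08, -0.01, 2.96], 'yaw': np.float64(-5.1), 'turn_deg': [0.1, 0.1, -0.0], 'shift_after_turn': [0.08, -0.0, 2.96]}
```

```bash
python3 -m crank '[[1,[0.05,0,1],[0,0,0]],[1,[0,0,0.8],[0,0,0]],[1,[0,0,0.5],[0,0,0]],[1,[0,0,0.3],[0,0,0]],[1,[0,0,0.2],[0,0,0]],[1,[0,0,0.2],[0,0,0]],[1,[0,0,0.1],[0,0,0]],[1,[0,0,0],[0,0,0]]]'
```

```text
clock: 56.62
position: [0.499, -0.2773, 0.1044]
ee_rot: [-2.318, -2.12, -0.0]
wrist_force: [-0.1, 0.2, -3.0]
finger_gap: 0.0277
gripper_force: 30.0
```

```bash
python3 -m crank '[[1,[0,0,0.12],[0,0,0]],[1,[0,0,0.1],[0,0,0]],[1,[0,0,0],[0,0,0]]]'
```

```text
clock: 57.0
position: [0.4994, -0.2774, 0.1032]
ee_rot: [2.317, 2.12, 0.001]
wrist_force: [-0.5, 1.4, 5.1]
finger_gap: 0.0277
gripper_force: 30.0
```

```bash
python3 -m crank '[[0.3,[0,0,0],[0,0,0]],[0.3,[0,0,0],[0,0,0]],[0.3,[0,0,0],[0,0,0]],[0.3,[0,0,-2],[0,0,0]],[0.3,[0,0,-4],[0,0,0]],[0.3,[0,0,-5],[0,0,0]],[0.3,[0,0,-5],[0,0,0]],[0.3,[4,0,-3],[0,0,0]],[0.3,[5,0,0],[0,0,0]],[0.3,[0,0,0],[0,0,0]]]'
python3 - <<'E'
from h import *
p=shot('top'); knob(p,.6148,-.2872,.128); knob(p,.4994,-.2774,.128)
p=shot('scene'); save(p,'s9.png'); knob(p,.6148,-.2872,.128); knob(p,.4994,-.2774,.128)
cv2.imwrite('pics/s9c.png',cv2.resize(p['pixels'][130:340,100:470,::-1],(800,454)))
print(go([.538,.069,.3],84.9))
E
```

```text
clock: 58.25
position: [0.5069, -0.185, 0.2927]
ee_rot: [-2.315, -2.124, -0.001]
wrist_force: [-0.6, -0.3, 0.5]
finger_gap: 0.0612
gripper_force: 0.0
knob 74 [ 0.6162 -0.2869  0.1261] [0.028 0.027 0.008] rect ((0.6163593530654907, -0.2870485484600067), (0.02684619463980198, 0.02707107923924923), 84.91323852539062)
knob 75 [ 0.5009 -0.2777  0.1261] [0.029 0.029 0.008] rect ((0.5010024905204773, -0.2778169810771942), (0.02893238142132759, 0.028892507776618004), 0.7859706878662109)
{'shift_cm': [25.84, 0.85, -0.8], 'yaw': np.float64(-5.0), 'turn_deg': [-0.0, 0.0, -89.9], 'shift_after_turn': [-0.82, 25.84, -0.79]}
```

View pics/s9c.png

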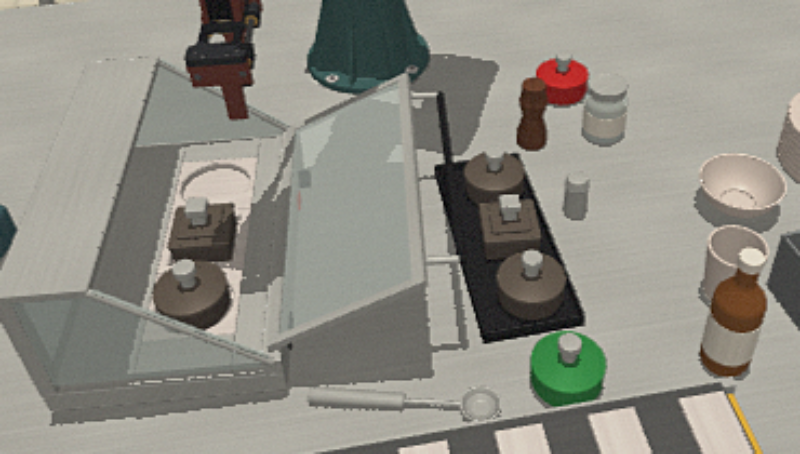

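```bash
python3 -m crank '[[0.62,[4.5,0.2,0],[0,0,0]],[0.62,[5.5,0.2,0],[0,0,0]],[0.62,[5.5,0.2,0],[0,0,0]],[0.62,[5.5,0.2,0],[0,0,0]],[0.62,[4.6,0,0],[0,0,0]],[0.62,[0,0,0],[0,0,-10]],[0.62,[0,0,0],[0,0,-10]],[0.62,[0,0,0],[0,0,-10]],[0.62,[0,0,0],[0,0,-10]],[0.62,[0,0,0],[0,0,-10]],[0.62,[0,0,0],[0,0,-10]],[0.62,[0,0,0],[0,0,-10]],[0.62,[0,0,0],[0,0,-10]],[0.62,[0,0,0],[0,0,-9.9]],[0.62,[0,0,4],[0,0,0]],[0.62,[0,0,4],[0,0,0]],[0.62,[0,0,0],[0,0,0]],[0.62,[0,0,0],[0,0,0]]]'
python3 - <<'E'
from h import *
p=shot('wrist'); save(p,'w10.png'); w=cloud(p); g=p['pixels'].astype(int).max(2)
m=(g<70)&(w[...,2]>.145)&(w[...,2]<.17)&(abs(w[...,1]-.07)<.04)&(abs(w[...,0]-.45)<.13); q=w[m]
if len(q)>9: a,b=np.polyfit(q[:,0],q[:,1],1); x=pose()[0,3]; print(len(q),a,b,'bar y here',a*x+b,np.median(q[:,2]))
print(go([.538,.067,.138],84.9))
E
```

```text
clock: 60.6
position: [0.5388, 0.0659, 0.2131]
ee_rot: [0.144, 3.137, -0.0]
wrist_force: [-0.2, -0.1, 0.9]
finger_gap: 0.0333
gripper_force: 0.0
4412 -0.08654768982291147 0.11335625681246592 bar y here 0.06669180140286762 0.16207376197336637
{'shift_cm': [0.14, 0.08, 7.57], 'yaw': np.float64(84.8), 'turn_deg': [0.0, 0.1, -0.1], 'shift_after_turn': [0.13, 0.08, 7.57]}
```

View pics/w10.png

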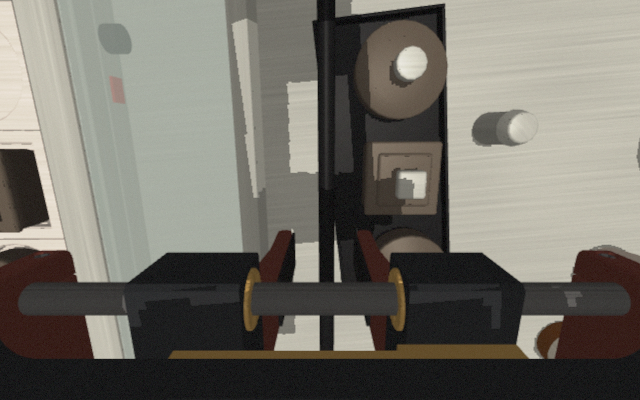

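```bash
python3 -m crank '[[0.62,[0.1,0.08,3],[0,0,0]],[0.62,[0,0,3],[0,0,0]],[0.62,[0,0,2],[0,0,0]],[0.8,[0,0,0],[0,0,0]],[0.8,[0,0,0],[0,0,0]],[0.8,[0,0,0],[0,0,0]]]'
python3 - <<'E'
import numpy as np
t=np.radians(np.linspace(161.6,47,20)); print(np.c_[np.diff(-25.5*np.cos(t)),-np.diff(25.5*np.sin(t))].round(2).tolist())
E
```

```text
clock: 61.4
position: [0.538, 0.0675, 0.1337]
ee_rot: [0.143, 3.136, 0.0]
wrist_force: [0.1, -0.0, -0.2]
finger_gap: 0.0176
gripper_force: 0.0
[[-0.98, -2.5], [-1.24, -2.38], [-1.48, -2.24], [-1.71, -2.07], [-1.92, -1.88], [-2.1, -1.67], [-2.27, -1.44], [-2.4, -1.19], [-2.52, -0.93], [-2.6, -0.66], [-2.66, -0.39], [-2.68, -0.1], [-2.68, 0.18], [-2.64, 0.46], [-2.58, 0.73], [-2.49, 1.0], [-2.37, 1.26], [-2.23, 1.5], [-2.06, 1.72]]
```

```bash
python3 -m crank '[[0.8,[0,-0.4,-0.2],[0,0,0]],[0.8,[0,-1.1,-2],[0,0,0]],[0.8,[0,-1.24,-2.38],[0,0,0]],[0.8,[0,-1.48,-2.24],[0,0,0]],[0.8,[0,0,0],[0,0,0]]]'
python3 - <<'E'
from h import *
from geo import *
P=pose()[:3,3]; c=-(P-H)@X; print('back coord',c, 'angle',np.degrees(np.arccos(-c/.255)))
E
```

```text
clock: 62.02
position: [0.535, 0.0286, 0.2041]
ee_rot: [0.144, 3.132, 0.011]
wrist_force: [0.0, 12.9, 8.7]
finger_gap: 0.018
gripper_force: 6.6
back coord 0.2015059821221762 angle 142.20603236919698
```

```bash
python3 -m crank '[[0.8,[0,-1.71,-2.07],[0,0,0]],[0.8,[0,-1.92,-1.88],[0,0,0]],[0.8,[0,-2.1,-1.67],[0,0,0]],[0.8,[0,-2.27,-1.44],[0,0,0]],[0.8,[0,-2.4,-1.19],[0,0,0]],[0.8,[0,-2.52,-0.93],[0,0,0]],[0.8,[0,-2.6,-0.66],[0,0,0]],[0.8,[0,-2.66,-0.39],[0,0,0]],[0.8,[0,-2.68,-0.1],[0,0,0]],[0.8,[0,-2.68,0.18],[0,0,0]],[0.8,[0,-2.64,0.46],[0,0,0]],[0.8,[0,-2.58,0.73],[0,0,0]],[0.8,[0,-2.49,1],[0,0,0]]]'
```

```text
clock: 63.65
position: [0.5049, -0.2862, 0.2807]
ee_rot: [0.143, 3.137, 0.001]
wrist_force: [3.1, 3.0, -1.8]
finger_gap: 0.0173
gripper_force: 1.8
```

```bash
python3 -m crank '[[0.8,[0,-2.2,1.26],[0,0,0]],[0.8,[0,-2,1.5],[0,0,0]],[0.8,[0,-1.2,1.1],[0,0,0]],[0.8,[0,-0.5,0.3],[0,0,0]],[0.8,[0,-0.3,0],[0,0,0]],[0.8,[0,0,0],[0,0,0]]]'
```

```text
clock: 64.4
position: [0.4987, -0.3466, 0.2382]
ee_rot: [-0.142, -3.137, -0.002]
wrist_force: [-0.8, 3.8, -2.9]
finger_gap: 0.0176
gripper_force: 2.0
```

```bash
python3 -m crank '[[0.8,[0,-0.3,0],[0,0,0]],[0.8,[0,-0.3,0],[0,0,0]],[0.8,[0,0,0],[0,0,0]]]'
```

```text
clock: 64.78
position: [0.4987, -0.3496, 0.2384]
ee_rot: [-0.141, -3.138, -0.01]
wrist_force: [1.7, 13.2, -0.3]
finger_gap: 0.0179
gripper_force: 6.7
```

```bash
python3 -m crank '[[0.7,[0,0.4,0],[0,0,0]],[0.5,[0,0,0],[0,0,0]],[0.5,[0,0,-4],[0,0,0]],[1,[0,0,-3],[0,0,0]],[1,[0,0,0],[0,0,0]],[1,[0,0,0],[0,0,0]],[1,[0,0,0],[0,0,0]],[1,[0,0,0],[0,0,0]],[1,[0,0,0],[0,0,0]]]'
python3 - <<'E'
from h import *
p=shot('wrist'); save(p,'w11.png'); w=cloud(p); g=p['pixels'].astype(int).max(2)
m=(g<70)&(w[...,2]>.24)&(w[...,2]<.285)&(abs(w[...,1]+.345)<.03)&(w[...,0]<.45); q=w[m]
if len(q)>9: a,b=np.polyfit(q[:,0],q[:,1],1); x=pose()[0,3]; print(len(q),a,b,'bar y here',a*x+b,'top z',np.median(q[:,2]))
print(pose()[:3,3])
E
```

```text
clock: 65.9
position: [0.4986, -0.3494, 0.3078]
ee_rot: [-0.143, -3.137, -0.001]
wrist_force: [0.2, 0.4, 0.3]
finger_gap: 0.0007
gripper_force: 0.0
2767 -0.08674199491935136 -0.3040340872042123 bar y here -0.34729361889158183 top z 0.2662881361552228
[ 0.49871497 -0.34940433  0.30793661]
```

```bash
python3 -m crank '[[1,[0,0.25,2],[0,0,0]],[1,[0,0,1.6],[0,0,0]],[1,[0,0,0.4],[0,0,0]],[1,[0,0,0.3],[0,0,0]],[1,[0,0,0.2],[0,0,0]],[1,[0,0,0.1],[0,0,0]],[1,[0,0,0],[0,0,0]]]'
```

```text
clock: 66.82
position: [0.4985, -0.3466, 0.2666]
ee_rot: [0.142, 3.138, -0.001]
wrist_force: [-8.8, 6.6, 22.7]
finger_gap: 0.0007
gripper_force: 11.6
```

```bash
python3 -m crank '[[1,[0,0,-2],[0,0,0]],[1,[0,0,-5],[0,0,0]],[1,[0,0,-5],[0,0,0]],[1,[0,0,-3],[0,0,0]],[1,[0,-5,0],[0,0,0]],[1,[0,-5,0],[0,0,0]],[1,[0,-5,0],[0,0,0]],[1,[0,0,0],[0,0,0]],[1,[0,0,0],[0,0,0]]]'
python3 - <<'E'
from h import *
p=shot('scene'); w=cloud(p); cv2.imwrite('pics/s12.png',cv2.resize(p['pixels'][130:340,100:470,::-1],(800,454)))
for c in('scene','top'):
    if c=='top': p=shot('top');w=cloud(p)
    q=w[r.silhouettes('front_glass',p)[0]['mask']]; q=q[~np.isnan(q[:,0])]; A=np.c_[q[:,:2],np.ones(len(q))]; s=np.ones(len(q),bool)
    for _ in range(10): k=np.linalg.lstsq(A[s],q[s,2],rcond=None)[0]; s=abs(A@k-q[:,2])<.008
    print('tilt',np.degrees(np.arctan(np.hypot(*k[:2]))),s.sum(),len(s))
print(r.get_obs()['wrist_force'])
E
```

```text
clock: 67.95
position: [0.4854, -0.4961, 0.4124]
ee_rot: [0.143, 3.138, 0.001]
wrist_force: [-0.2, 0.4, 0.4]
finger_gap: 0.0005
gripper_force: 0.0
tilt 39.9921566084595 7796 8406
tilt 40.024942290815225 5875 6427
[0.30237241 0.72748706 0.33619139]
```

View pics/s12.png

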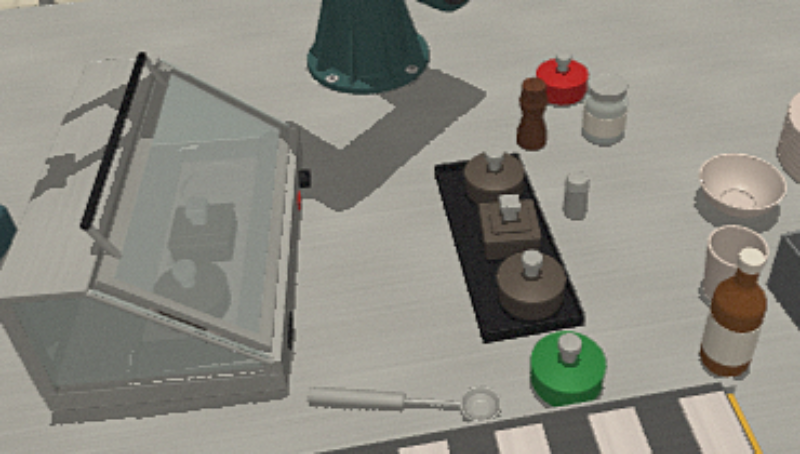

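The glass is closed at 40.0°, the three spent casseroles stand on the tray, and the fresh round and square are in their wells. The bystanders are standing and look undisturbed, and no other brown casserole is on the counter.

```bash
python3 -c "
from rig import r
print(r.job_done())"
```

```text
the job is handed in; nothing more can be done
None
```

I handed the job in at about 68 s: the glass was opened to its stop, all three spent casseroles stand on the tray, the two fresh ones (one round, one square) sit flat in matching wells, and the glass is fully closed again; no verdict came back.

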